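# Set and lock the focus of the stand magnifier

### The job

Swing the eyepiece barrel of the stand magnifier by its focusing lever until the lever stands right over the line on the index tab of the housing, with the lock ring still loose. Then hold the barrel there and turn the knurled lock ring by its lever, clockwise seen from above (towards the focusing lever), until it comes up hard against the housing, and nip it up finger-tight: squeezing the two levers towards each other does both at once. The ring drags the barrel along, so the focusing lever must not be let wander from the line, the lock must not be wrenched, and the things lying around stay where they are.

Things in the scene. Friction and masses are not known exactly. Their poses are not given: they have to be found in the camera images.
- magnifier: Stand magnifier, fixed on the bench: grey base 142 x 104 mm, column, and a grey housing, 74 mm across its flange (top 104 mm up), that carries the eyepiece barrel upright. Origin on the bench, on the upright turning axis of barrel and lock ring; x points away from the index tab to the column. The black eyecup, 41 mm across, reaches 164 mm up; the lever pins 171 mm; nothing near them is higher.
- index (a point): The index: a flat steel tab 9 mm wide with a black line along it, standing out from the housing flange on the side away from the column, 104 mm up. This point is straight above the line, 55 mm from the turning axis and 155 mm above the bench, where the middle of the focusing lever's pin belongs. Its x axis points to the turning axis, its y along the circle.
- focus_lever (a point): Focusing lever, fast to the barrel: a dark arm (its foot 130 mm up) ending in an upright steel pin, 10 mm in diameter, round top, free from 131 to 171 mm up. Point: the pin's middle line, 155 mm up, 55 mm from the axis. Starts 0.25 to 0.5 rad clockwise (from above) of the index. Turns about the axis in stiff grease: some 3.6 N at the pin moves it; it stays where left.
- lock_lever (a point): Lever of the lock ring: a bright arm, 109 to 115 mm up, ending in an upright steel pin, 10 mm in diameter, flat grooved top, free from 117 to 171 mm up. Point: the pin's middle line, 155 mm up, 55 mm from the axis. Starts 0.54 to 0.90 rad counter-clockwise of the focusing lever; tightens clockwise, towards it. It stays where left.
- lock_ring: Knurled steel lock ring on the barrel just above the housing flange, 55 mm in diameter, with its lever; origin on the axis at bench level. 6 to 9 N at its pin turn it on the barrel, more than moves the barrel, which comes along unless held. It comes hard up 0.22 to 0.50 rad from the focusing lever: where differs each time and is felt. 15 to 22 N there is finger-tight; 30 N strains it.
- eyepiece_cap: Bystander: black plastic dust cap of the eyepiece, 34 mm in diameter, 10 mm high, lying beside the base. Origin at its underside.
- loupe: Bystander: small black stand loupe, 42 mm in diameter, 37 mm high. Origin at its underside.

How it is judged:
On the way, in this order (a step that is already met when the one before it is completed fails the run):
1. the focusing lever stands over the index tab (within 3 mm) while the lock lever is still more than 28.8 mm from it (y of focus_lever in the frame of index between -0.003 and 0.003 m and distance between focus_lever and lock_lever above 0.0288 m), for 0.2 s.
2. the lock lever is pressed with more than 12 N, within 28.2 mm of the focusing lever, and the focusing lever is still over the tab (within 3 mm) (contact force between the fingers and lock_ring above 12 N and y of focus_lever in the frame of index between -0.003 and 0.003 m and distance between focus_lever and lock_lever below 0.0282 m), for 0.3 s.
At the end, for the whole second after the job is handed in: The focusing lever's pin stands over the index line within 3 mm along the circle, and the lock lever has been tightened to within 28.2 mm (pin middle to pin middle) of it (y of focus_lever in the frame of index between -0.003 and 0.003 m and distance between focus_lever and lock_lever below 0.0282 m); the robot touches nothing.
It fails at once if the focusing lever is more than 4.5 mm off the index line while the lock ring is being tightened (levers closer than 28.8 mm) (distance between focus_lever and lock_lever below 0.0288 m and (y of focus_lever in the frame of index above 0.0045 m or y of focus_lever in the frame of index below -0.0045 m)).
It fails at once if the lock lever is wrenched with more than 30 N (contact force between anything else and lock_ring above 30 N).
It fails at once if a bystander is moved by more than 15 mm (distance of any of eyepiece_cap, loupe from where it was at the start of the episode above 0.015 m).
It also fails if it takes over 64 s, if anything falls off the work surface, if the arm or the gripper's body presses on something with over 40 N, if the wrist force passes 120 N, or if a joint passes its speed limit or range.

### The arm

A 6-joint arm with a two-finger parallel gripper is mounted at the origin on the work surface; the furniture and walls round the work are solid. World frame = base frame: x ahead of the robot, y to its left, z up, the work surface at z = 0. Lengths are in m, angles in rad, forces in N, time in s.
With the tool pointing down it reaches from about 0.25 to 0.85 m from the base axis. Payload 12.5 kg.
Tool frame: the origin (TCP) lies on the centre line of the jaws, within the pads' length; the fingertips stand 19 mm ahead of it and the grasp point (between the pads) is the TCP; y points along the fingers, x is the direction in which the jaws open and shut, and the axes are right-handed (so a half turn about y gives the same grasp; the last joint's range is limited). The gripper opens to 93 mm and grips with 3 to 60 N. Pads are 15 mm wide; open, the fingers measure 128 mm over their backs; the gripper's body (75 mm by 188 mm) begins 65 mm behind the grasp point.
Start: joints at [-1.301, 0.351, 1.652, -0, 1.139, -0.085], TCP at [0.191, -0.516, 0.2] pointing down, gripper open.
Joint ranges: [-2.75, 2.75], [-0.79, 2.1], [0.01, 2.65], [-1.57, 4.71], [0.07, 3.14], [-2.87, 2.87]. Speed limits (rad/s): [2.22, 2.22, 2.79, 3.14, 3.14, 3.14].

### API

Orientations are given as a 3x3 rotation matrix whose columns are the frame's x, y, z axes.
In Python, from rig import monitor, vision, order gives the robot as it stands.
- The arm moves only by the tool arm_command, never from a script. Its arguments are lists of equal length, an entry for each row: "jaw": the gripper's target within -1 to 1 (fully open at 1, half-way at 0, shut at -1); "offset": the shift along the world's x, y, z in m, a list of three; "roll": the turn about the world's z in rad. A call has exactly 8 rows; each row shifts and turns the commanded pose from where the row before left it; what a row does not reach is not made up. A row lasts 1/10 s, in which the tool goes at most 50 mm and 8.59 degrees, less where a joint would pass 70% of its speed; a pose out of reach is approached as far as the arm can. A call is refused whole if a number of a shift passes 0.05 or a number of a turn 0.15, either way. A call with a gripper value outside its range is refused whole. The fingers move at their own pace and stop on an object; "squeeze" is the grip in N (left out, the last holds). Time passes only in rows, so rows that do not move let the fingers close, or fill a call up. It gives the time, the measured TCP pose, the force and the opening at its end, in the units of the state.
- monitor.sense(): the state, without advancing time (a new reading comes with each control period).
- vision.snapshot(name): name is "scene" or "top" or "wrist"; returns the picture (400x640x3 uint8, blue, green, red); there is no depth.
- vision.camera_info(name): a dict with "fx", "fy", "cx", "cy" (pixels), "T" (4x4, takes a point from camera to world coordinates); the wrist camera has in their place "T_tool_cam" (4x4, takes a point from camera to tool coordinates, whose origin is the TCP and whose axes are the tool frame's). Camera axes: x right, y up, looking along -z (the intrinsics and any distortion apply to the point x, -y, -z); pixel columns grow to the right and rows downward; lengths in m; the calibration is good to about 2 mm. A picture is of the moment at which its call begins: read the wrist's pose just before it. camera_info takes no time and is no camera call.
- order.finish_job(): hands the job in, once; it reports no verdict.
The state is a dict: "t": time; "joint_pos": joint angles; "dq": joint speeds; "joint_efforts": joint torques, N m; "tcp_pos": TCP position; "ee_rot": TCP orientation; "contact_force": force on the tool from outside, world axes, zero at the start; "wrist_torque": the same for the moment, N m; "grip_width": finger opening in m.
Only numpy, scipy, OpenCV 4.12 (cv2) and the standard library are available. Lean on these libraries where they do the work, as an engineer would, in place of code of your own. Each camera call takes 0.05 s, during which the arm holds its last target.

## Working session

There is one attempt and no reset: what is moved stays moved. The work goes in short steps, Python scripts to look and compute and a tool call to move; the robot and the scene stay as the last step left them, time stands still between calls to the robot, and variables do not carry over. Pictures are saved under pics/ and viewed, and the job is handed in when it is done.

Besides the shell and the picture viewer there is one more tool, called after ">>>" as name(argument=value, ...) on one line, values as JSON. arm_command: Moves the arm, as the interface text tells. Its arguments: {"type":"object","properties":{"jaw":{"type":"array"},"offset":{"type":"array"},"roll":{"type":"array"},"squeeze":{"type":"number"}},"required":["jaw","offset","roll"]}

```bash
ls; mkdir -p pics; python3 - <<'E'
from rig import monitor, vision
import cv2
s=monitor.sense()
print(s)
for n in ["scene","top"]:
    print(n,vision.camera_info(n))
    cv2.imwrite(f"pics/{n}0.png",vision.snapshot(n))
print(vision.camera_info("wrist"))
E
```

```text
pics
{'t': 0.0, 'joint_pos': array([-1.30061559e+00,  3.51245549e-01,  1.65239044e+00, -2.72593927e-05,
        1.13910619e+00, -8.45961766e-02]), 'dq': array([ 0.00012996, -0.0009028 , -0.0017954 , -0.00055192,  0.0008891 ,
       -0.00090819]), 'joint_efforts': array([ 1.32568814e-03, -4.97310448e+01, -2.85259205e+01,  6.99611893e-02,
        2.56756484e-02, -8.82384325e-05]), 'tcp_pos': array([ 0.19098419, -0.51539987,  0.19940913]), 'ee_rot': array([[ 3.47391701e-01, -3.30675002e-04,  9.37720053e-01],
       [-9.37719409e-01,  1.10121466e-03,  3.47391851e-01],
       [-1.14750487e-03, -9.99999339e-01,  7.24724649e-05]]), 'contact_force': array([-0.64472393,  0.59541262, -0.23100365]), 'wrist_torque': array([0.0330975 , 0.00451177, 0.02059179]), 'grip_width': 0.09302919844577806}
scene {'fx': 471.55314948862144, 'fy': 471.55314948862144, 'cx': 313.9952000771198, 'cy': 201.52972023818953, 'T': array([[-0.8381318 ,  0.40823364, -0.36177393,  0.12741673],
       [-0.545296  , -0.6437119 ,  0.53692389,  0.42716384],
       [-0.01368779,  0.64728686,  0.76212359,  0.76501788],
       [
[... 168 characters left out ...]
ray([[ 0.00939149,  0.99077219, -0.13521194,  0.3336894 ],
       [-0.99992398,  0.00822458, -0.00918623, -0.04252518],
       [-0.00798939,  0.13528794,  0.99077411,  0.97455308],
       [ 0.        ,  0.        ,  0.        ,  1.        ]])}
{'fx': 300.6498263276565, 'fy': 300.6498263276565, 'cx': 319.683246122558, 'cy': 201.44906251468913, 'T_tool_cam': array([[ 9.99999804e-01,  6.23542747e-04,  6.18993721e-05,
        -1.23882450e-03],
       [-1.14923846e-04,  2.79618524e-01, -9.60111175e-01,
        -1.84766321e-01],
       [-6.15978571e-04,  9.60110979e-01,  2.79618541e-01,
         7.77542837e-02],
       [ 0.00000000e+00,  0.00000000e+00,  0.00000000e+00,
         1.00000000e+00]])}
```

View pics/scene0.png

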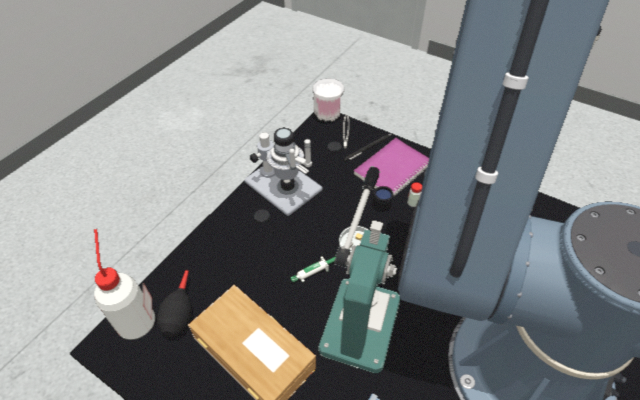

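View pics/top0.png

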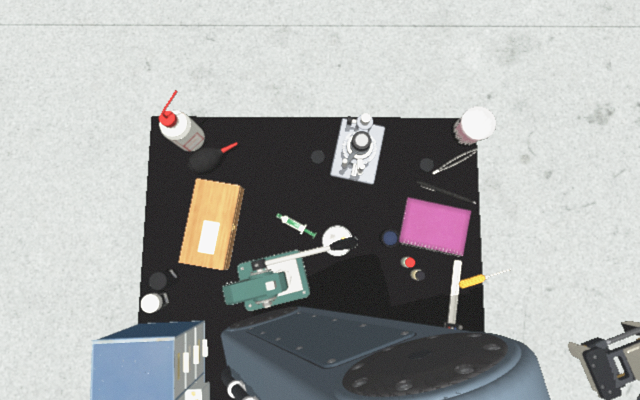

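```bash
python3 - <<'E'
import cv2
a=cv2.imread("pics/top0.png")[105:190,320:400]
cv2.imwrite("pics/top0c.png",cv2.resize(a,None,fx=7,fy=7,interpolation=cv2.INTER_CUBIC))
a=cv2.imread("pics/scene0.png")[115:220,235:325]
cv2.imwrite("pics/scene0c.png",cv2.resize(a,None,fx=5.5,fy=5.5,interpolation=cv2.INTER_CUBIC))
E
```

```text
(no output)
```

View pics/top0c.png

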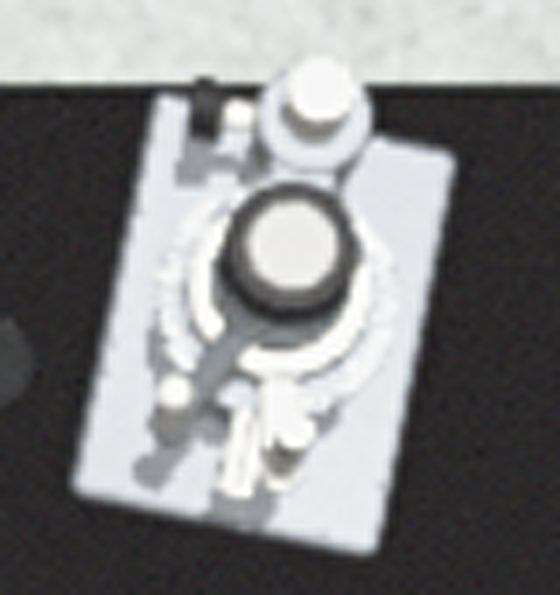

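View pics/scene0c.png

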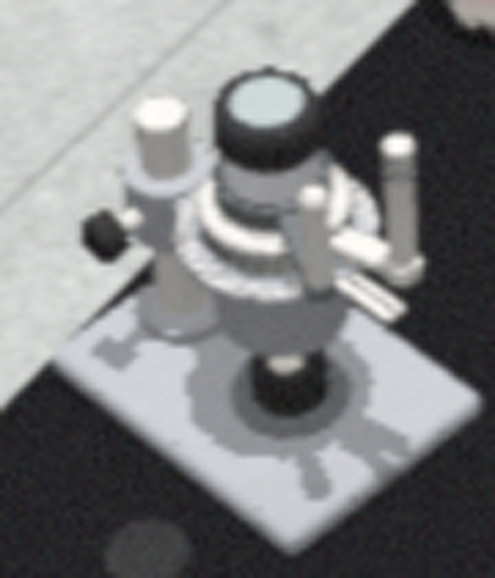

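```bash
cat > h.py <<'E'
import numpy as np, cv2
from rig import monitor, vision
def ray(info,uv,T=None):
    T=info["T"] if T is None else T
    d=np.array([(uv[0]-info["cx"])/info["fx"],-(uv[1]-info["cy"])/info["fy"],-1.])
    return T[:3,3],T[:3,:3]@d
def at_z(info,uv,z,T=None):
    o,d=ray(info,uv,T); return o+d*(z-o[2])/d[2]
def proj(info,P,T=None):
    T=info["T"] if T is None else T
    p=T[:3,:3].T@(np.asarray(P)-T[:3,3])
    return np.array([info["cx"]+info["fx"]*p[0]/-p[2],info["cy"]-info["fy"]*p[1]/-p[2]])
def wristT(s,info):
    M=np.eye(4);M[:3,:3]=s["ee_rot"];M[:3,3]=s["tcp_pos"];return M@info["T_tool_cam"]
E
python3 - <<'E'
from h import *
np.set_printoptions(precision=4,suppress=True)
t=vision.camera_info("top");s=vision.camera_info("scene")
T=lambda u,v:(320+u/7-.4,105+v/7-.4); S=lambda u,v:(235+u/5.5-.4,115+v/5.5-.4)
for n,a,b,z in [("cup",T(293,243),S(267,103),.164),("focus",T(173,388),S(313,195),.171),("lock",T(297,428),S(398,145),.171),("tab",T(237,490),S(395,310),.104),("baseBL",T(75,490),S(480,400),0.0)]:
    print(n,at_z(t,a,z),at_z(s,b,z))
E
```

```text
cup [ 0.5577 -0.1083  0.164 ] [ 0.5556 -0.1079  0.164 ]
focus [ 0.5136 -0.074   0.171 ] [ 0.5112 -0.0726  0.171 ]
lock [ 0.5024 -0.1088  0.171 ] [ 0.5008 -0.1079  0.171 ]
tab [ 0.4972 -0.0961  0.104 ] [ 0.4962 -0.0961  0.104 ]
baseBL [ 0.5163 -0.0475  0.    ] [ 0.4982 -0.1551  0.    ]
```

>>> arm_command(jaw=[1,1,1,1,1,1,1,1], offset=[[0.013,0.018,0.005],[0.013,0.018,0.005],[0.013,0.018,0.005],[0.013,0.018,0.005],[0.013,0.018,0.005],[0.013,0.018,0.005],[0.013,0.018,0.005],[0.013,0.018,0.005]], roll=[0.1,0.1,0.1,0.1,0.1,0.1,0.1,0.1])

```text
t: 0.9
tcp_pos: [0.2954, -0.3708, 0.2399]
ee_rot: [[0.916, -0.0, 0.4], [-0.4, 0.0, 0.916], [-0.0, -1.0, 0.0]]
contact_force: [-0.1, 0.3, -0.2]
grip_width: 0.0927
```

>>> arm_command(jaw=[1,1,1,1,1,1,1,1], offset=[[0.0132,0.0175,0],[0.0132,0.0175,0],[0.0132,0.0175,0],[0.0132,0.0175,0],[0.0132,0.0175,0],[0.0132,0.0175,0],[0.0132,0.0175,0],[0.0132,0.0175,0]], roll=[0.103,0.103,0.103,0.103,0.103,0.103,0.103,0.103])

```text
t: 1.7
tcp_pos: [0.401, -0.2308, 0.2397]
ee_rot: [[0.916, -0.0, -0.401], [0.401, 0.0, 0.916], [-0.0, -1.0, 0.0]]
contact_force: [0.3, 0.1, 0.5]
grip_width: 0.0931
```

>>> arm_command(jaw=[1,1,1,1,1,1,1,1], offset=[[0.0132,0.0175,0],[0.0132,0.0175,0],[0.0132,0.0175,0],[0.0132,0.0175,0],[0.0132,0.0175,0],[0.0132,0.0175,0],[0.0132,0.0175,0],[0.0132,0.0175,0]], roll=[0.103,0.103,0.103,0.103,0.103,0.103,0.103,0.103])

```text
t: 2.5
tcp_pos: [0.5066, -0.0909, 0.2397]
ee_rot: [[0.328, -0.001, -0.945], [0.945, 0.0, 0.328], [-0.0, -1.0, 0.001]]
contact_force: [-0.6, -0.9, -0.2]
grip_width: 0.0927
```

```bash
python3 - <<'E'
from h import *
s=monitor.sense(); print(s["t"],s["tcp_pos"],s["ee_rot"][:,2],s["joint_pos"],s["contact_force"])
im=vision.snapshot("wrist"); np.save("pics/w1.npy",dict(p=s["tcp_pos"],R=s["ee_rot"]),allow_pickle=True)
cv2.imwrite("pics/w1.png",im)
E
```

```text
2.5 [ 0.50659092 -0.09088504  0.23966074] [-9.44555523e-01  3.28351195e-01  5.98108066e-04] [-2.67991845e-01  2.46382607e-01  1.69214130e+00  7.73262127e-06
  1.20366770e+00 -1.50423344e+00] [-0.60789828 -0.92133428 -0.18408899]
```

View pics/w1.png

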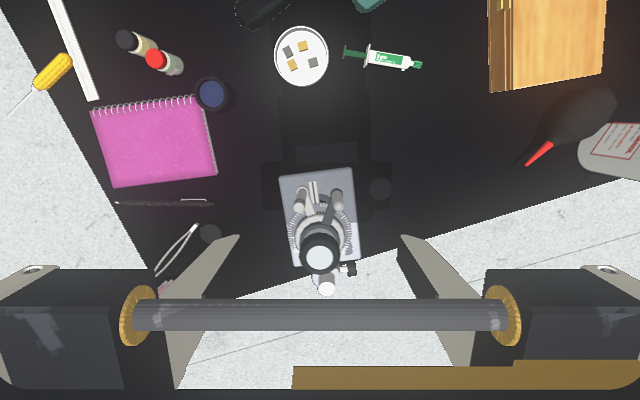

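```bash
python3 - <<'E'
import cv2
a=cv2.imread("pics/w1.png")[160:280,270:370]
cv2.imwrite("pics/w1c.png",cv2.resize(a,None,fx=5,fy=5,interpolation=cv2.INTER_CUBIC))
E
```

```text
(no output)
```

View pics/w1c.png

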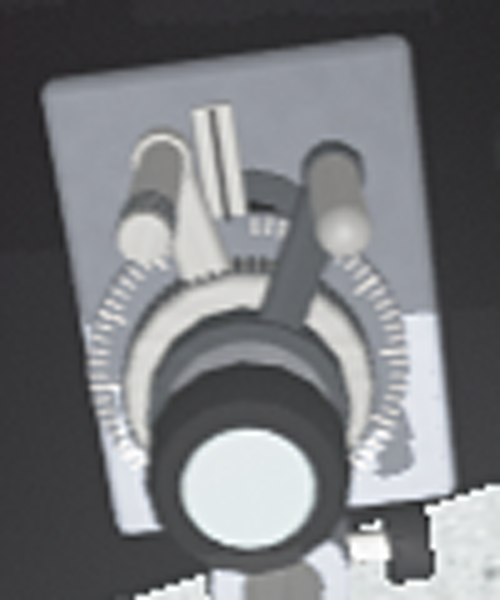

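```bash
python3 - <<'E'
from h import *
np.set_printoptions(precision=4,suppress=True)
w=vision.camera_info("wrist"); d=np.load("pics/w1.npy",allow_pickle=True).item()
T=wristT(dict(ee_rot=d["R"],tcp_pos=d["p"]),w)
px=lambda u,v:(270+u/5-.4,160+v/5-.4)
for n,c,z in [("cup",px(249,489),.164),("focus",px(343,232),.169),("lock",px(143,236),.171),("tabout",px(211,105),.104),("tabin",px(228,215),.104)]:
    P=at_z(w,c,z,T); r=P-np.array([.5566,-.1081,0]); print(n,P,np.hypot(*r[:2]),np.degrees(np.arctan2(r[1],-r[0])))
E
```

```text
cup [ 0.5566 -0.1077  0.164 ] 0.00041427693827801024 84.14858273699987
focus [ 0.5122 -0.0745  0.169 ] 0.05567862248586292 37.0934841674181
lock [ 0.5007 -0.108   0.171 ] 0.055942519127096815 0.09606425091785971
tabout [ 0.4955 -0.0952  0.104 ] 0.06244485263444292 11.896532458929277
tabin [ 0.5202 -0.1     0.104 ] 0.037236935394352945 12.500219527334496
```

>>> arm_command(jaw=[0.5,0.5,0.5,0.5,0.5,0.5,0.5,0.5], offset=[[0.0006,-0.0004,-0.012],[0,0,-0.012],[0,0,-0.012],[0,0,-0.012],[0,0,-0.012],[0,0,-0.012],[0,0,-0.011],[0,0,0]], roll=[0,0,0,0,0,0,0,0], squeeze=12)

```text
t: 3.35
tcp_pos: [0.5061, -0.092, 0.1553]
ee_rot: [[0.332, -0.002, -0.943], [0.943, 0.001, 0.332], [-0.0, -1.0, 0.002]]
contact_force: [-0.6, -1.1, 0.0]
grip_width: 0.0701
```

```bash
cat > snap.py <<'E'
from h import *
import sys
n=sys.argv[1]; cam=sys.argv[2] if len(sys.argv)>2 else "wrist"
s=monitor.sense(); im=vision.snapshot(cam)
np.save(f"pics/{n}.npy",dict(p=s["tcp_pos"],R=s["ee_rot"]),allow_pickle=True)
cv2.imwrite(f"pics/{n}.png",im)
if cam=="wrist": 
    a=im[90:310,150:490]; cv2.imwrite(f"pics/{n}c.png",cv2.resize(a,None,fx=2.3,fy=2.3,interpolation=cv2.INTER_CUBIC))
print(s["t"],s["tcp_pos"].round(4),s["grip_width"],s["contact_force"].round(2),s["joint_efforts"].round(2))
E
python3 snap.py w2
```

```text
3.35 [ 0.5061 -0.092   0.1553] 0.07007612979008765 [-0.58 -1.06  0.03] [-7.000e-02 -4.619e+01 -2.591e+01 -1.000e-02 -3.000e-01  0.000e+00]
```

View pics/w2c.png

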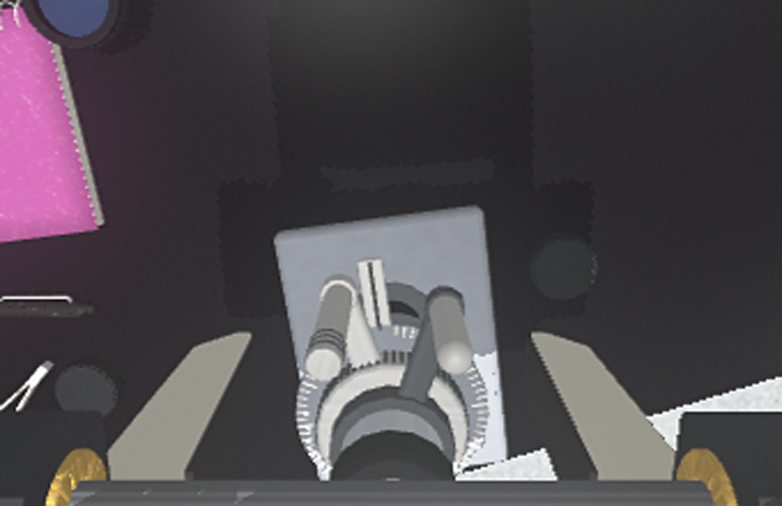

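```bash
cat > plan.py <<'E'
import numpy as np
A=np.array([.5566,-.1079])
def tcp(phi,half,s,r=.055):  # degrees; half separation deg ; s shift along -x_tool
    p=np.radians(phi); return A+r*np.cos(np.radians(half))*np.array([-np.cos(p),np.sin(p)])-s*np.array([np.sin(p),np.cos(p)])
E
python3 - <<'E'
from plan import *
np.set_printoptions(precision=4,suppress=True)
P=[tcp(f,18.5,s) for f,s in [(18.7,0),(18.7,.006),(14.7,.006),(10.7,.006),(6.7,.006),(2.7,.006),(-1.3,.006),(-6.7,.0065)]]
print(np.array(P)); print(np.diff(P,axis=0))
E
```

```text
[[ 0.5072 -0.0912]
 [ 0.5053 -0.0969]
 [ 0.5046 -0.1005]
 [ 0.5042 -0.1041]
 [ 0.5041 -0.1078]
 [ 0.5042 -0.1114]
 [ 0.5046 -0.1151]
 [ 0.5056 -0.1204]]
[[-0.0019 -0.0057]
 [-0.0006 -0.0036]
 [-0.0004 -0.0036]
 [-0.0001 -0.0037]
 [ 0.0001 -0.0037]
 [ 0.0004 -0.0036]
 [ 0.001  -0.0054]]
```

>>> arm_command(jaw=[0.25,0.25,0.25,0.25,0.25,0.25,0.25,0.25], offset=[[0,0,0],[-0.0005,-0.0015,0],[-0.0005,-0.0014,0],[-0.0005,-0.0014,0],[-0.0004,-0.0014,0],[0,0,0],[0,0,0],[0,0,0]], roll=[0,0,0,0,0,0,0,0])

```text
t: 4.2
tcp_pos: [0.505, -0.0978, 0.1569]
ee_rot: [[0.332, -0.0, -0.943], [0.943, 0.0, 0.332], [0.0, -1.0, 0.0]]
contact_force: [-0.1, 0.6, -0.7]
grip_width: 0.058
```

```bash
python3 snap.py w3
```

```text
4.2 [ 0.505  -0.0978  0.1569] 0.05800755180455904 [-0.09  0.65 -0.69] [-5.000e-02 -4.671e+01 -2.625e+01 -1.000e-02  8.000e-02 -0.000e+00]
```

View pics/w3c.png

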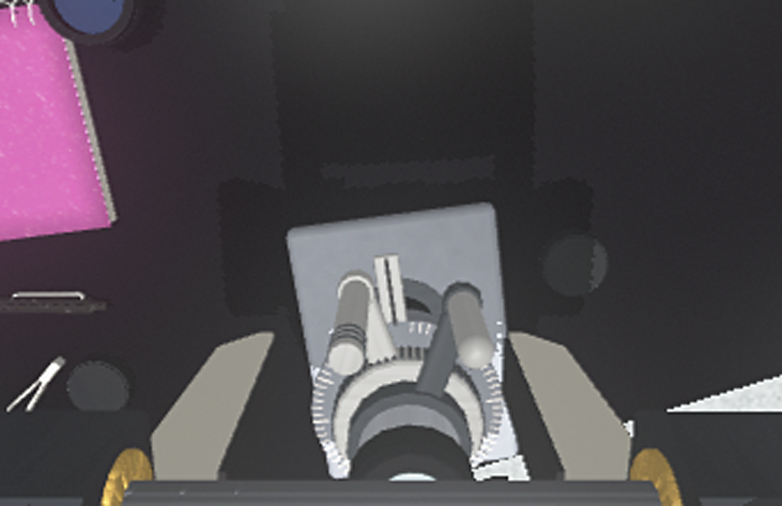

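>>> arm_command(jaw=[0.25,0.25,0.25,0.25,0.25,0.25,0.25,0.25], offset=[[-0.0003,-0.0018,0],[-0.0003,-0.0018,0],[-0.0002,-0.0018,0],[-0.0002,-0.0018,0],[-0.0001,-0.0018,0],[0,-0.0018,0],[0,-0.0018,0],[0.0001,-0.0018,0]], roll=[0.035,0.035,0.035,0.035,0.035,0.035,0.035,0.035])

```text
t: 5.05
tcp_pos: [0.504, -0.1122, 0.1569]
ee_rot: [[0.057, -0.0, -0.998], [0.998, 0.0, 0.057], [0.0, -1.0, 0.0]]
contact_force: [0.6, -0.2, 0.0]
grip_width: 0.0583
```

```bash
python3 snap.py w4
```

```text
5.05 [ 0.504  -0.1122  0.1569] 0.05826930181589133 [ 0.57 -0.16  0.04] [ 2.600e-01 -4.700e+01 -2.622e+01 -3.000e-02  7.000e-02  6.300e-01]
```

View pics/w4c.png

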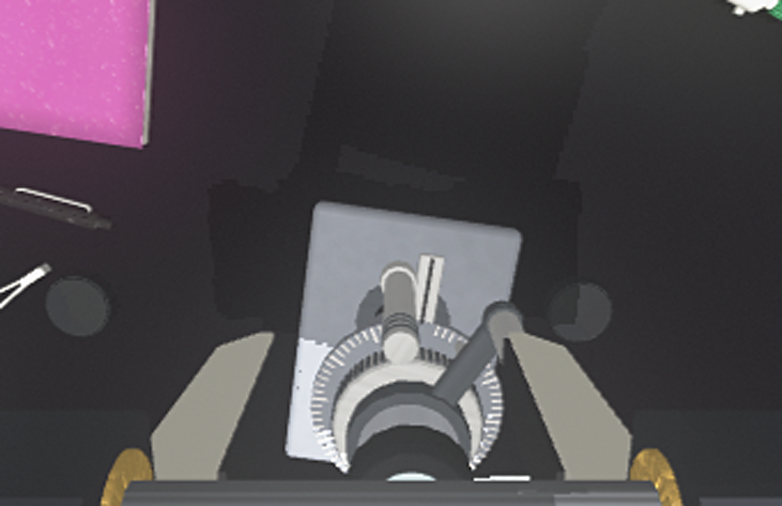

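```bash
python3 - <<'E'
from h import *
np.set_printoptions(precision=4,suppress=True)
s=monitor.sense(); print(s["contact_force"],s["wrist_torque"],s["joint_efforts"],s["joint_pos"])
w=vision.camera_info("wrist"); d=np.load("pics/w4.npy",allow_pickle=True).item()
T=wristT(dict(ee_rot=d["R"],tcp_pos=d["p"]),w)
px=lambda u,v:(150+u/2.3-.3,90+v/2.3-.3)
for n,c,z in [("focusfoot",px(503,318),.133),("lock",px(400,347),.171),("lockfoot",px(400,278),.117),("tabout",px(432,258),.104),("tabin",px(425,320),.104)]:
    P=at_z(w,c,z,T); r=P-np.array([.5566,-.1079,0]); print(n,P,np.hypot(*r[:2]),np.degrees(np.arctan2(r[1],-r[0])), d["R"].T@(P-d["p"]))
p=d["p"];
for k in (1,-1):
  for zz in (.0075,-.0075): print(k,zz,(proj(w,p+d["R"]@np.array([k*.0291,.019,zz]),T)-[150,90])*2.3,(proj(w,p+d["R"]@np.array([k*.0291,-.019,zz]),T)-[150,90])*2.3)
im=cv2.imread("pics/w4.png")[190:310,280:400]
cv2.imwrite("pics/w4d.png",cv2.resize(im,None,fx=5,fy=5,interpolation=cv2.INTER_CUBIC))
E
```

```text
[ 0.5138 -0.4728 -0.0642] [ 0.0909 -0.2131  0.0401] [  0.6738 -47.0805 -26.0433   0.0433   0.1048   0.4334] [-0.3096  0.3415  1.7826 -0.0001  1.0175 -1.8251]
focusfoot [ 0.509  -0.0753  0.133 ] 0.057696912244760035 34.4288890276971 [ 0.0372  0.0239 -0.0029]
lock [ 0.5006 -0.1086  0.171 ] 0.05604134299583176 -0.6844544880669294 [ 0.0035 -0.0141  0.0036]
lockfoot [ 0.4987 -0.1078  0.117 ] 0.05785917351598335 0.10205571204986849 [0.0041 0.0399 0.0055]
tabout [ 0.4961 -0.096   0.104 ] 0.06164959333992098 11.115655423117328 [0.0157 0.0529 0.0088]
tabin [ 0.5197 -0.0996  0.104 ] 0.037832853922478954 12.725621387308863 [ 0.0135  0.0529 -0.015 ]
1 0.0075 [480.3288 291.8385] [498.6693 340.1193]
1 -0.0075 [478.6388 336.5039] [496.2227 392.5771]
-1 0.0075 [293.5359 291.9389] [273.7955 340.2353]
-1 -0.0075 [295.4115 336.5988] [276.4966 392.6855]
```

View pics/w4d.png

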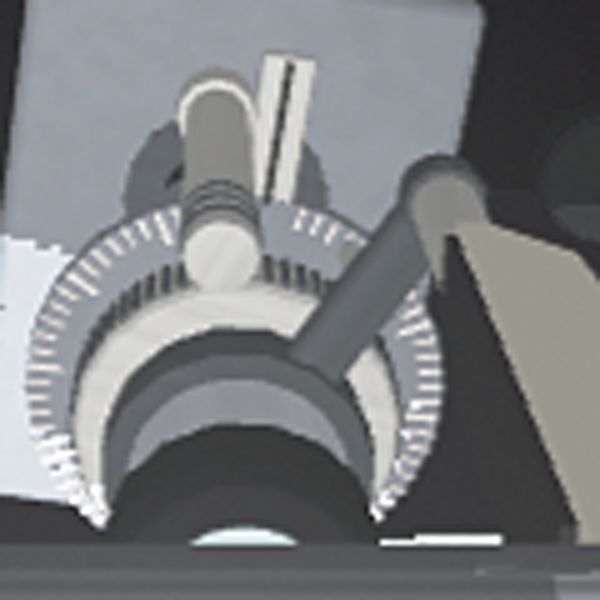

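```bash
python3 - <<'E'
from h import *
np.set_printoptions(precision=1,suppress=True)
w=vision.camera_info("wrist")
for n,hw in (("w1",.04635),("w3",.029)):
    im=cv2.imread(f"pics/{n}.png"); d=np.load(f"pics/{n}.npy",allow_pickle=True).item()
    T=wristT(dict(ee_rot=d["R"],tcp_pos=d["p"]),w)
    big=cv2.resize(im[190:310,220:420],None,fx=4,fy=4,interpolation=cv2.INTER_CUBIC)
    for y,c in ((.019,(0,0,255)),(0,(0,255,0)),(-.019,(255,0,0)),(-.04,(0,255,255))):
        for k in (1,-1):
            q=[tuple(int(v) for v in (proj(w,d["p"]+d["R"]@np.array([k*hw,y,zz]),T)-[220,190]+.5)*4) for zz in (-.0075,.0075)]
            cv2.line(big,q[0],q[1],c,1)
    big=cv2.convertScaleAbs(big,alpha=1.5,beta=40)
    cv2.imwrite(f"pics/{n}f.png",big)
E
```

```text
(no output)
```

View pics/w1f.png

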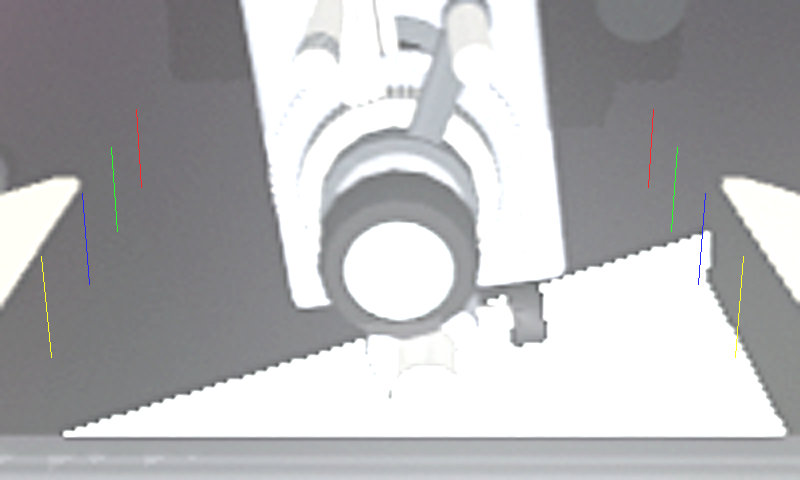

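View pics/w3f.png

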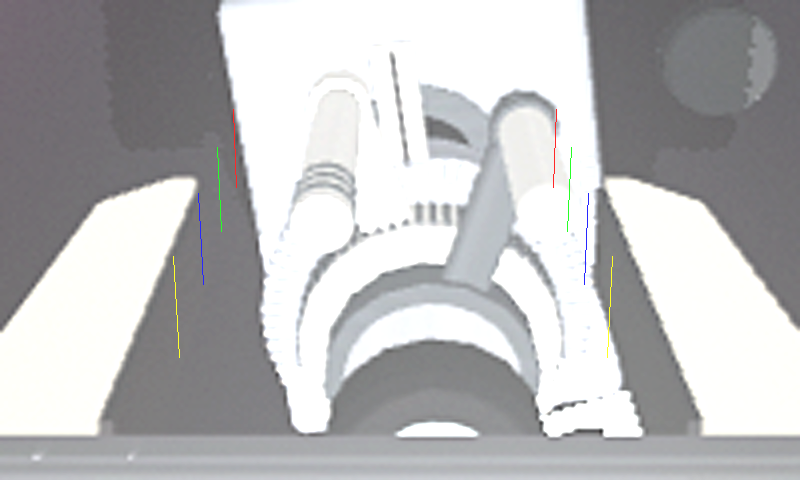

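>>> arm_command(jaw=[0.5,0.5,0.5,0.5,0.5,0.5,0.5,0.5], offset=[[0,0,0.008],[0,0.003,0],[0,0.003,0],[0.0005,0.003,0],[0.0005,0.003,0],[0.0005,0.003,0],[0.0005,0.003,0],[0.0005,0.003,0]], roll=[-0.035,-0.035,-0.035,-0.035,-0.035,-0.035,-0.035,-0.035])

```text
t: 5.9
tcp_pos: [0.5065, -0.091, 0.1649]
ee_rot: [[0.334, -0.0, -0.942], [0.942, 0.0, 0.334], [0.0, -1.0, 0.0]]
contact_force: [-0.9, -0.5, -0.1]
grip_width: 0.0696
```

```bash
python3 snap.py w5
```

```text
5.9 [ 0.5065 -0.091   0.1649] 0.06964438739900838 [-0.91 -0.45 -0.13] [-4.800e-01 -4.647e+01 -2.660e+01 -1.000e-02  8.000e-02 -6.800e-01]
```

View pics/w5c.png

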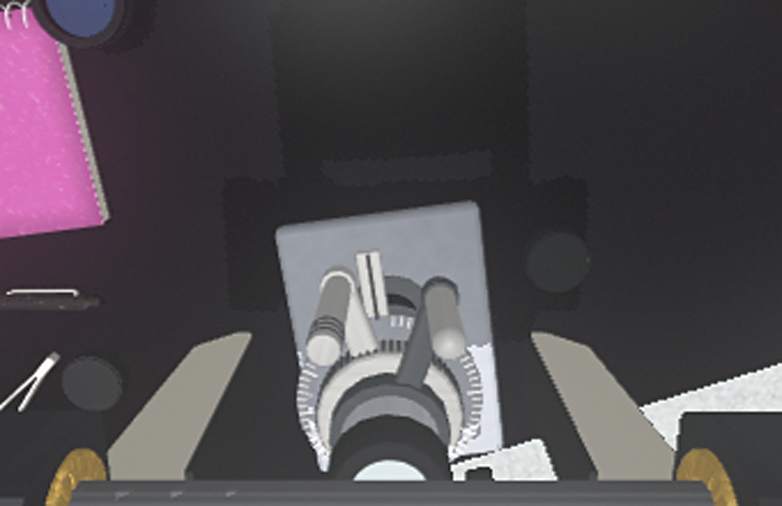

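>>> arm_command(jaw=[0.5,0.5,0.5,0.5,0.5,0.5,0.5,0.5], offset=[[0,0,-0.006],[0,0,-0.006],[0,0,-0.006],[0,0,-0.006],[0,0,-0.006],[0,0,-0.006],[0,0,-0.002],[0,0,0]], roll=[0,0,0,0,0,0,0,0])

```text
t: 6.75
tcp_pos: [0.5064, -0.0912, 0.1266]
ee_rot: [[0.332, -0.001, -0.943], [0.943, 0.0, 0.332], [-0.0, -1.0, 0.001]]
contact_force: [0.8, -0.1, 0.3]
grip_width: 0.0699
```

```bash
python3 snap.py w6; python3 snap.py s6 scene; python3 - <<'E'
import cv2
a=cv2.imread("pics/s6.png")[80:220,230:400]
cv2.imwrite("pics/s6c.png",cv2.resize(a,None,fx=4,fy=4,interpolation=cv2.INTER_CUBIC))
E
```

```text
6.75 [ 0.5064 -0.0912  0.1266] 0.06990351543702694 [ 0.8  -0.09  0.27] [-2.000e-02 -4.720e+01 -2.459e+01 -1.000e-02 -1.000e-02 -0.000e+00]
6.8 [ 0.5065 -0.0912  0.1269] 0.06952374121048414 [-0.16 -0.06 -0.35] [-1.000e-02 -4.719e+01 -2.458e+01 -1.000e-02  5.000e-02 -0.000e+00]
```

View pics/w6c.png

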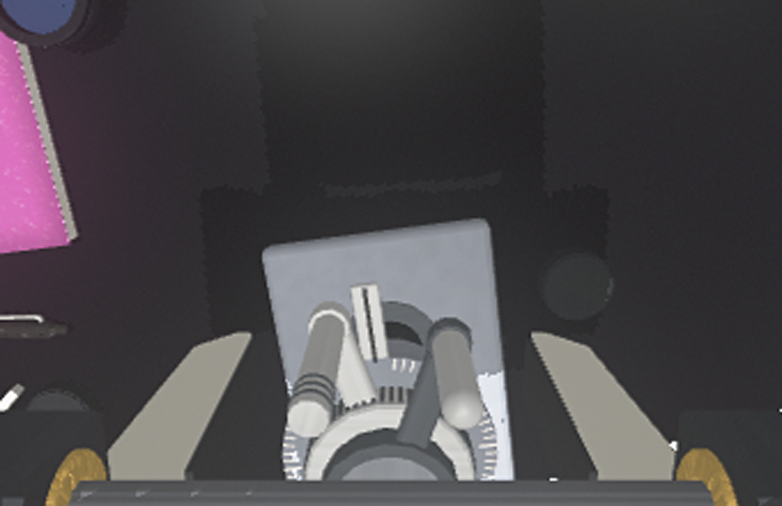

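View pics/s6c.png

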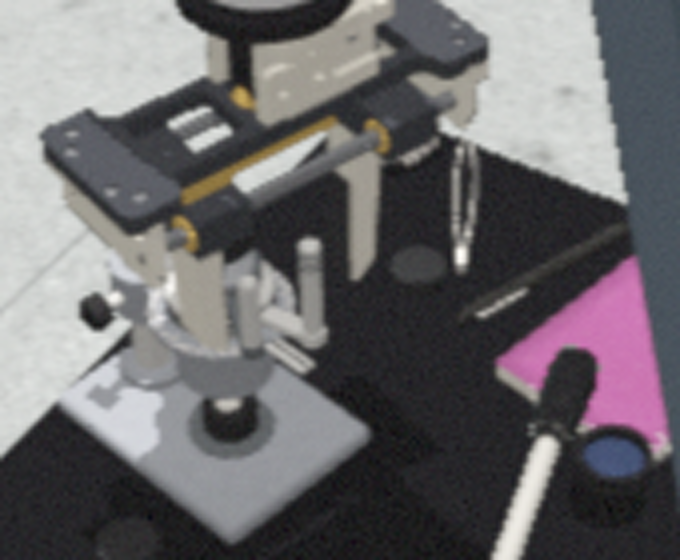

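```bash
python3 - <<'E'
from h import *
np.set_printoptions(precision=0,suppress=True)
w=vision.camera_info("scene")
d=np.load("pics/s6.npy",allow_pickle=True).item()
for y in (.019,0,-.0215):
  for k in (.035,-.035):
    print(y,k,[((proj(w,d["p"]+d["R"]@np.array([k,y,z]))-[230,80]+.4)*4) for z in (-.0075,.0075)])
E
```

```text
0.019 0.035 [array([216., 381.]), array([234., 399.])]
0.019 -0.035 [array([332., 318.]), array([350., 335.])]
0 0.035 [array([214., 354.]), array([232., 372.])]
0 -0.035 [array([331., 290.]), array([350., 307.])]
-0.0215 0.035 [array([211., 321.]), array([229., 339.])]
-0.0215 -0.035 [array([330., 257.]), array([350., 274.])]
```

>>> arm_command(jaw=[0.5,0.5,0.4,0.3,0.25,0.25,0.25,0.25], offset=[[0,0,-0.004],[0,0,-0.004],[0,0,0],[0,0,0],[0,0,0],[0,0,0],[0,0,0],[0,0,0]], roll=[0,0,0,0,0,0,0,0])

```text
t: 7.65
tcp_pos: [0.5065, -0.0912, 0.119]
ee_rot: [[0.332, 0.0, -0.943], [0.943, -0.0, 0.332], [0.0, -1.0, -0.0]]
contact_force: [-0.7, -0.4, -0.5]
grip_width: 0.0585
```

```bash
python3 snap.py w7; python3 - <<'E'
from h import *
np.set_printoptions(precision=4,suppress=True)
w=vision.camera_info("wrist"); d=np.load("pics/w6.npy",allow_pickle=True).item()
T=wristT(dict(ee_rot=d["R"],tcp_pos=d["p"]),w)
px=lambda u,v:(150+u/2.3-.3,90+v/2.3-.3)
for n,c,z in [("focus",px(462,409),.169),("lock",px(308,416),.171),("tabout",px(365,286),.104),("tabin",px(377,359),.104)]:
    P=at_z(w,c,z,T); r=P-np.array([.5566,-.1079,0]); print(n,P,np.hypot(*r[:2]),np.degrees(np.arctan2(r[1],-r[0])), d["R"].T@(P-d["p"]))
E
```

```text
7.65 [ 0.5065 -0.0912  0.119 ] 0.05851072528088358 [-0.65 -0.38 -0.47] [ 0.000e+00 -4.794e+01 -2.447e+01 -1.000e-02  8.000e-02 -0.000e+00]
focus [ 0.5112 -0.0747  0.169 ] 0.05621543359370429 36.138338554108266 [ 0.0171 -0.0424  0.0009]
lock [ 0.5002 -0.108   0.171 ] 0.05643707396092196 -0.14857174707965476 [-0.018  -0.0444  0.0003]
tabout [ 0.4957 -0.0952  0.104 ] 0.06223679383441414 11.736149242281176 [-0.0074  0.0226  0.0087]
tabin [ 0.5206 -0.1002  0.104 ] 0.03686054654952734 12.126068792032084 [-0.0037  0.0226 -0.0164]
```

View pics/w7c.png

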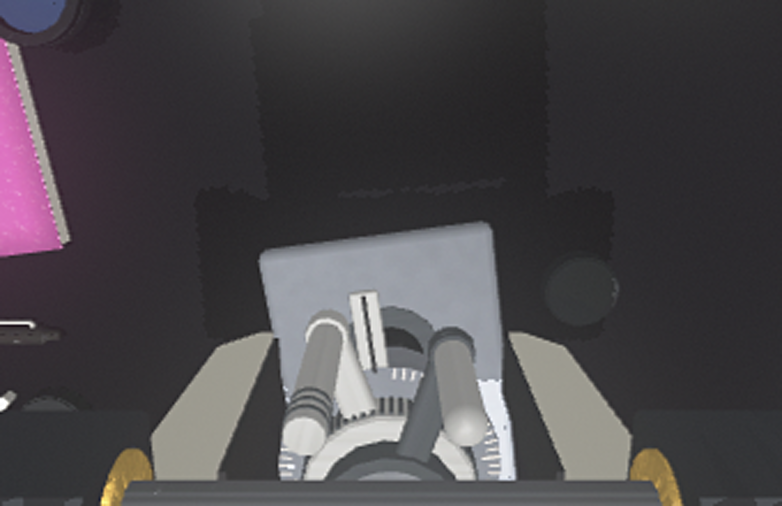

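```bash
sed -i 's/^A=.*/A=np.array([.5562,-.1079])/' plan.py; python3 - <<'E'
from plan import *
np.set_printoptions(precision=4,suppress=True)
P=[tcp(19.4,18.2,.0)]+[tcp(19.4-2*i,18.2,.0055) for i in range(0,15)]
print(np.array(P)); print(np.diff(P,axis=0))
E
```

```text
[[ 0.5069 -0.0905]
 [ 0.5051 -0.0957]
 [ 0.5047 -0.0975]
 [ 0.5044 -0.0993]
 [ 0.5041 -0.1011]
 [ 0.5039 -0.103 ]
 [ 0.5038 -0.1048]
 [ 0.5037 -0.1066]
 [ 0.5037 -0.1085]
 [ 0.5037 -0.1103]
 [ 0.5038 -0.1121]
 [ 0.504  -0.1139]
 [ 0.5043 -0.1158]
 [ 0.5046 -0.1176]
 [ 0.5049 -0.1194]
 [ 0.5054 -0.1212]]
[[-0.0018 -0.0052]
 [-0.0004 -0.0018]
 [-0.0003 -0.0018]
 [-0.0003 -0.0018]
 [-0.0002 -0.0018]
 [-0.0001 -0.0018]
 [-0.0001 -0.0018]
 [-0.     -0.0018]
 [ 0.0001 -0.0018]
 [ 0.0001 -0.0018]
 [ 0.0002 -0.0018]
 [ 0.0002 -0.0018]
 [ 0.0003 -0.0018]
 [ 0.0004 -0.0018]
 [ 0.0004 -0.0018]]
```

>>> arm_command(jaw=[0.25,0.25,0.25,0.25,0.25,0.25,0.25,0.25], offset=[[-0.0009,-0.0026,0],[-0.0009,-0.0026,0],[-0.0004,-0.0018,0],[-0.0003,-0.0018,0],[-0.0003,-0.0018,0],[-0.0002,-0.0018,0],[-0.0001,-0.0018,0],[0,0,0]], roll=[0,0,0.035,0.035,0.035,0.035,0.035,0])

```text
t: 8.5
tcp_pos: [0.5035, -0.1055, 0.1189]
ee_rot: [[0.163, 0.0, -0.987], [0.987, 0.0, 0.163], [0.0, -1.0, -0.0]]
contact_force: [-0.0, 1.3, -0.1]
grip_width: 0.0584
```

```bash
python3 snap.py w8
```

```text
8.5 [ 0.5035 -0.1055  0.1189] 0.05844052755100984 [-0.03  1.27 -0.13] [ -0.83 -47.96 -24.27  -0.32   0.21  -0.58]
```

View pics/w8c.png

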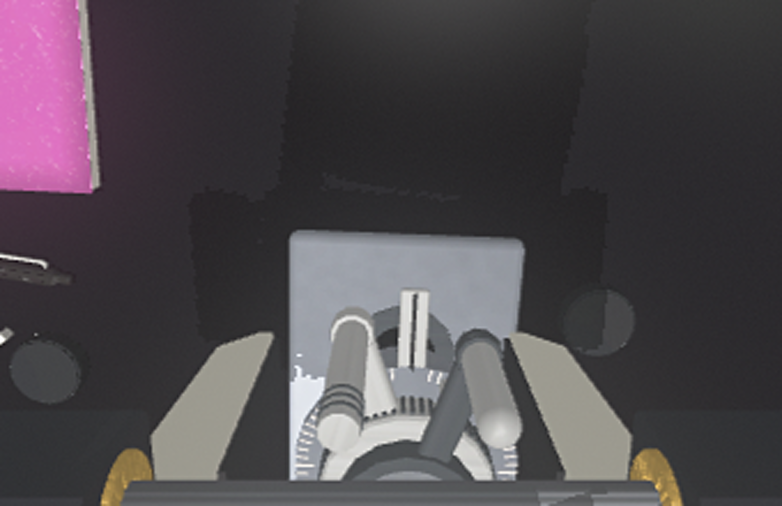

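```bash
cat > meas.py <<'E'
from h import *
import sys
np.set_printoptions(precision=4,suppress=True)
w=vision.camera_info("wrist")
def m(n,pts):
    d=np.load(f"pics/{n}.npy",allow_pickle=True).item()
    T=wristT(dict(ee_rot=d["R"],tcp_pos=d["p"]),w)
    for k,(c,z) in pts.items():
        P=at_z(w,(150+c[0]/2.3-.3,90+c[1]/2.3-.3),z,T); r=P-np.array([.5562,-.1079,0]); print(k,P,np.hypot(*r[:2]).round(4),np.degrees(np.arctan2(r[1],-r[0])).round(2), d["R"].T@(P-d["p"]))
E
python3 -c "
from meas import *
m('w8',dict(f=((502,429),.169),l=((340,432),.171),to=((414,290),.104),ti=((413,367),.104)))"
```

```text
f [ 0.5075 -0.0806  0.169 ] 0.0558 29.26 [ 0.0253 -0.0501  0.0001]
l [ 0.5013 -0.1154  0.171 ] 0.0554 -7.73 [-0.01   -0.0521  0.0005]
to [ 0.4951 -0.096   0.104 ] 0.0623 10.98 [0.008  0.0149 0.0099]
ti [ 0.5203 -0.1003  0.104 ] 0.0366 11.96 [ 0.0079  0.0149 -0.0158]
```

>>> arm_command(jaw=[0.25,0.25,0.25,0.25,0.25,0.25,0.25,0.25], offset=[[-0.0001,-0.0018,0],[0,-0.0018,0],[0.0001,-0.0018,0],[0.0001,-0.0018,0],[0.0002,-0.0018,0],[0.0002,-0.0018,0],[0.0003,-0.0018,0],[0.0004,-0.0018,0]], roll=[0.035,0.035,0.035,0.035,0.035,0.035,0.035,0.035])

```text
t: 9.35
tcp_pos: [0.5047, -0.1196, 0.1189]
ee_rot: [[-0.116, 0.0, -0.993], [0.993, 0.0, -0.116], [0.0, -1.0, -0.0]]
contact_force: [1.9, 3.5, -0.8]
grip_width: 0.0579
```

```bash
python3 snap.py w9
```

```text
9.35 [ 0.5047 -0.1196  0.1189] 0.057875213608811794 [ 1.93  3.49 -0.77] [ -1.55 -48.56 -24.3   -0.83   0.15   0.58]
```

View pics/w9c.png

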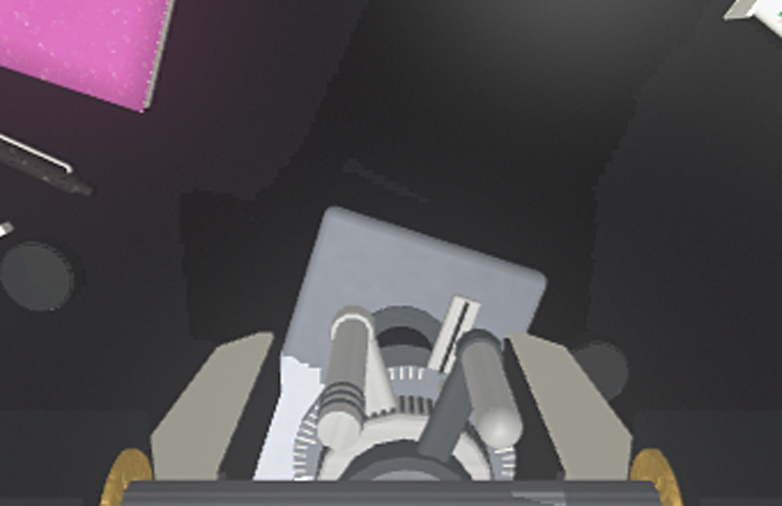

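```bash
python3 -c "
from meas import *
m('w9',dict(f=((502,428),.169),ff=((480,343),.131),l=((340,430),.171),to=((466,299),.104),ti=((440,371),.104)))"
```

```text
f [ 0.5017 -0.0944  0.169 ] 0.0561 13.91 [ 0.0254 -0.0501 -0.    ]
ff [ 0.4981 -0.0951  0.131 ] 0.0595 12.45 [ 0.0252 -0.0121  0.0037]
l [ 0.5051 -0.1295  0.171 ] 0.0555 -22.93 [-0.0099 -0.0521  0.0007]
to [ 0.4953 -0.0964  0.104 ] 0.062 10.66 [0.0241 0.0149 0.0066]
ti [ 0.5201 -0.1011  0.104 ] 0.0367 10.69 [ 0.0166  0.0149 -0.0175]
```

```bash
python3 - <<'E'
import numpy as np, cv2
from scipy.optimize import least_squares
P=np.array([[.5112,-.0747],[.5122,-.0745],[.5075,-.0806],[.5017,-.0944],[.5007,-.108],[.5002,-.108],[.5013,-.1154],[.5051,-.1295]])
r=least_squares(lambda a:np.hypot(*(P-a).T)-.055,[.556,-.108]);print(r.x,r.fun.round(4))
im=cv2.imread("pics/w9.png")[210:290,320:380]
cv2.imwrite("pics/w9d.png",cv2.resize(im,None,fx=9,fy=7.5 if 0 else 9,interpolation=cv2.INTER_CUBIC)[:600])
E
```

```text
[ 0.55549511 -0.10761448] [ 0.0002 -0.0005  0.0001  0.0004 -0.0002  0.0003 -0.0002 -0.0001]
```

View pics/w9d.png

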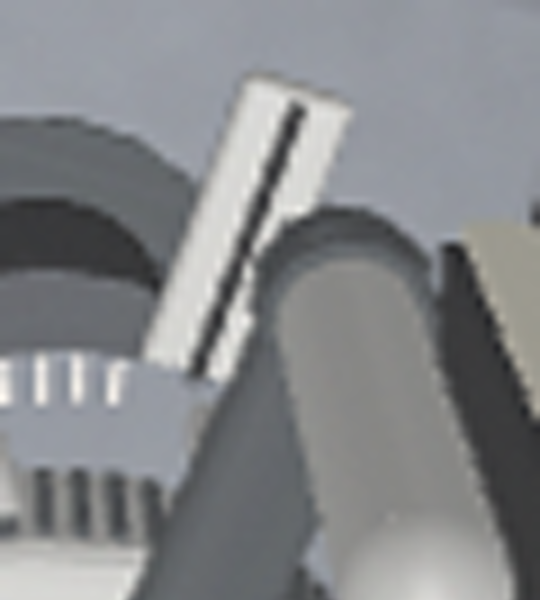

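```bash
python3 - <<'E'
from meas import *
from plan import A
d=np.load("pics/w9.npy",allow_pickle=True).item()
T=wristT(dict(ee_rot=d["R"],tcp_pos=d["p"]),w)
a=at_z(w,(320+297/9-.45,210+108/9-.45),.104,T);b=at_z(w,(320+197/9-.45,210+375/9-.45),.104,T)
u=(a-b)[:2];u/=np.hypot(*u);n=np.array([-u[1],u[0]])
print(a,b,np.degrees(np.arctan2(u[1],-u[0])))
for ax in ([.5555,-.1076],[.5562,-.1079]):
    print("axis off line mm",1e3*n@(np.array(ax)-b[:2]))
for f in ([.5017,-.0944],): print("pin off line mm",1e3*n@(np.array(f)-b[:2]))
E
```

```text
[ 0.4967 -0.0961  0.104 ] [ 0.5203 -0.1008  0.104 ] 11.21859381193691
axis off line mm -0.14051758230294897
axis off line mm 0.01756316012605454
pin off line mm -2.621358523376188
```

>>> arm_command(jaw=[0.25,0.25,0.25,0.25,0.25,0.25,0.25,0.25], offset=[[0.0001,-0.0006,0],[0.0001,-0.0006,0],[0.0002,-0.0005,0],[0.0002,-0.0005,0],[0,0,0],[0,0,0],[0,0,0],[0,0,0]], roll=[0.0105,0.0105,0.0105,0.0105,0,0,0,0])

```text
t: 10.2
tcp_pos: [0.5051, -0.122, 0.1189]
ee_rot: [[-0.158, -0.0, -0.988], [0.988, -0.0, -0.158], [-0.0, -1.0, 0.0]]
contact_force: [0.7, 2.2, 1.6]
grip_width: 0.0581
```

```bash
python3 snap.py w10;  python3 - <<'E'
import cv2
im=cv2.imread("pics/w10.png")[210:290,270:390]
cv2.imwrite("pics/w10d.png",cv2.resize(im,None,fx=6.5,fy=6.5,interpolation=cv2.INTER_CUBIC))
E
```

```text
10.2 [ 0.5051 -0.122   0.1189] 0.0580867233106086 [0.75 2.2  1.57] [-1.510e+00 -4.801e+01 -2.474e+01 -6.700e-01 -2.100e-01 -1.000e-02]
```

View pics/w10d.png

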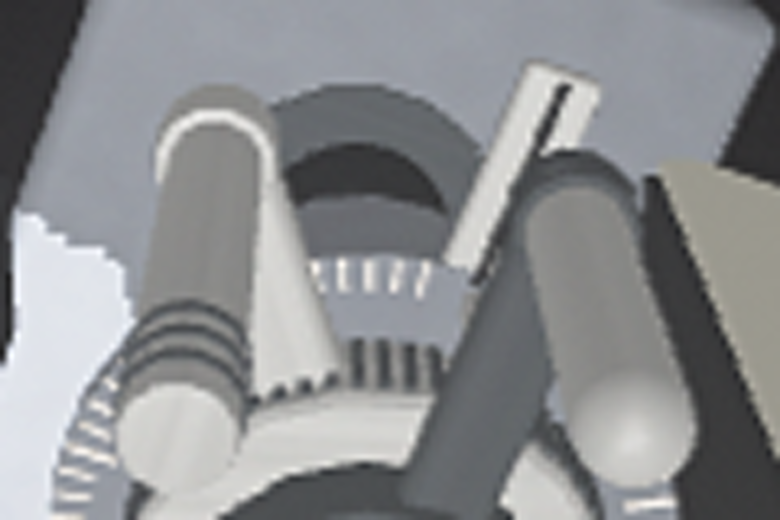

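```bash
cat > m2.py <<'E'
from meas import *
def go(n,x0,y0,f,focus,lock,la,lb):
    d=np.load(f"pics/{n}.npy",allow_pickle=True).item()
    T=wristT(dict(ee_rot=d["R"],tcp_pos=d["p"]),w)
    q=lambda c:(x0+(c[0]+.5)/f-.5,y0+(c[1]+.5)/f-.5)
    a=at_z(w,q(la),.104,T);b=at_z(w,q(lb),.104,T)
    u=(a-b)[:2];u/=np.hypot(*u);n=np.array([-u[1],u[0]])
    print(a,b,"line ang",np.degrees(np.arctan2(u[1],-u[0])),"axis off",1e3*n@(np.array([.556,-.1078])-b[:2]))
    P={}
    for k,c,z in (("f",focus,.168),("l",lock,.171)):
        P[k]=at_z(w,q(c),z,T); r=P[k]-np.array([.556,-.1078,0]); print(k,P[k],np.hypot(*r[:2]),np.degrees(np.arctan2(r[1],-r[0])),"off line",1e3*n@(P[k][:2]-b[:2]),"tool",d["R"].T@(P[k]-d["p"]))
    print("dist",np.hypot(*(P["f"]-P["l"])[:2]))
E
python3 -c "
from m2 import *
go('w10',270,210,6.5,(634,427),(180,438),(567,88),(478,282))"
```

```text
[ 0.4968 -0.0956  0.104 ] [ 0.5211 -0.1011  0.104 ] line ang 12.614155642033476 axis off -1.0451315559045773
f [ 0.5015 -0.0971  0.168 ] 0.0555454390174745 11.074063844600557 off line 0.4477318770101607 tool [ 0.0252 -0.0491 -0.0003]
l [ 0.5062 -0.1319  0.171 ] 0.05532734372221482 -25.879404168449224 off line 33.39208251267287 tool [-0.01   -0.0521  0.0005]
dist 0.03513836084807704
```

>>> arm_command(jaw=[0.25,0.25,0.2,0.14,0.08,0.02,0.0,0.0], offset=[[-0.0003,0.0016,0],[-0.0003,0.0016,0],[-0.0003,0.0016,0],[-0.0003,0.0016,0],[0,0,0],[0,0,0],[0,0,0],[0,0,0]], roll=[-0.007,-0.007,-0.007,-0.007,0,0,0,0], squeeze=14)

```text
t: 11.05
tcp_pos: [0.504, -0.1157, 0.119]
ee_rot: [[-0.13, 0.0, -0.992], [0.992, -0.0, -0.13], [-0.0, -1.0, -0.0]]
contact_force: [-0.2, 0.5, -0.6]
grip_width: 0.0467
```

```bash
python3 snap.py w11;  python3 - <<'E'
import cv2
im=cv2.imread("pics/w11.png")[210:290,270:390]
cv2.imwrite("pics/w11d.png",cv2.resize(im,None,fx=6.5,fy=6.5,interpolation=cv2.INTER_CUBIC))
E
```

```text
11.05 [ 0.504  -0.1157  0.119 ] 0.046709692500072786 [-0.24  0.47 -0.57] [ 2.000e-02 -4.824e+01 -2.452e+01 -4.000e-02  6.000e-02 -0.000e+00]
```

View pics/w11d.png

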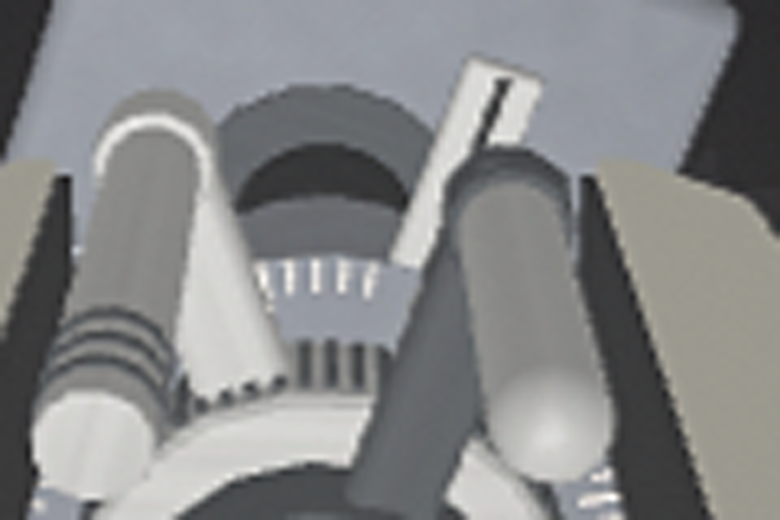

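```bash
python3 -c "
from m2 import *
go('w11',270,210,6.5,(551,424),(95,444),(504,82),(474,150))
go('w11',270,210,6.5,(551,424),(95,444),(506,70),(415,268))
"; cat > st2.py <<'E'
import numpy as np
F=np.array([.5015,-.0971]);c=.0008
def pose(sep,dphi=0):
    phi=np.radians(11.2)-sep/2; ch=.11*np.sin(sep/2)
    return F-np.array([np.sin(phi),np.cos(phi)])*(ch/2+c),np.degrees(phi),ch+.010
E
python3 - <<'E'
from st2 import *
np.set_printoptions(precision=4,suppress=True)
for w in np.arange(.0455,.021,-.0025):
    sep=2*np.arcsin((w-.01)/.11); p,ph,ww=pose(sep); print(w.round(4),(w/.0465-1).round(3),sep.round(3),p,ph.round(2))
E
```

```text
[ 0.4966 -0.096   0.104 ] [ 0.5049 -0.098   0.104 ] line ang 13.858241636158027 axis off -2.7305623355271025
f [ 0.5016 -0.0972  0.168 ] 0.05541093240184918 11.079687246103317 off line -0.04446659007096282 tool [ 0.0187 -0.049  -0.    ]
l [ 0.5062 -0.132   0.171 ] 0.055419104955151254 -25.916956464383382 off line 32.72531019605831 tool [-0.0165 -0.052  -0.    ]
dist 0.03516380939171147
[ 0.4953 -0.096   0.104 ] [ 0.5198 -0.1024  0.104 ] line ang 14.73991747581597 axis off -4.014131102129304
f [ 0.5016 -0.0972  0.168 ] 0.05541093240184918 11.079687246103317 off line -0.4767178942999603 tool [ 0.0187 -0.049  -0.    ]
l [ 0.5062 -0.132   0.171 ] 0.055419104955151254 -25.916956464383382 off line 32.092944108292166 tool [-0.0165 -0.052  -0.    ]
dist 0.03516380939171147
0.0455 -0.022 0.657 [ 0.504  -0.1155] -7.63
0.043 -0.075 0.609 [ 0.5034 -0.1143] -6.26
0.0405 -0.129 0.562 [ 0.5029 -0.1131] -4.9
0.038 -0.183 0.515 [ 0.5024 -0.1119] -3.55
0.0355 -0.237 0.468 [ 0.502  -0.1106] -2.2
0.033 -0.29 0.421 [ 0.5017 -0.1094] -0.87
0.0305 -0.344 0.375 [ 0.5014 -0.1081] 0.46
0.028 -0.398 0.329 [ 0.5012 -0.1069] 1.78
0.0255 -0.452 0.283 [ 0.501  -0.1056] 3.1
0.023 -0.505 0.237 [ 0.5009 -0.1044] 4.41
```

>>> arm_command(jaw=[-0.01,-0.02,-0.03,-0.04,-0.05,-0.06,-0.07,-0.075], offset=[[-0.0001,0.0002,0],[-0.0001,0.0002,0],[-0.0001,0.0002,0],[-0.0001,0.0002,0],[-0.0001,0.0002,0],[-0.0001,0.0002,0],[0,0,0],[0,0,0]], roll=[-0.003,-0.003,-0.003,-0.003,-0.003,-0.003,-0.003,0])

```text
t: 11.9
tcp_pos: [0.5036, -0.1144, 0.119]
ee_rot: [[-0.109, 0.0, -0.994], [0.994, 0.0, -0.109], [0.0, -1.0, -0.0]]
contact_force: [3.0, -2.0, -1.3]
grip_width: 0.0432
```

```bash
cat > z.py <<'E'
import sys,subprocess,cv2
n=sys.argv[1]; subprocess.run(["python3","snap.py",n])
im=cv2.imread(f"pics/{n}.png")[210:290,270:390]
cv2.imwrite(f"pics/{n}d.png",cv2.resize(im,None,fx=6.5,fy=6.5,interpolation=cv2.INTER_CUBIC))
E
python3 z.py w12
```

```text
11.9 [ 0.5036 -0.1144  0.119 ] 0.04324052753686349 [ 3.03 -2.02 -1.29] [ 6.100e-01 -4.815e+01 -2.292e+01  1.600e-01  9.600e-01 -4.000e-02]
```

View pics/w12d.png

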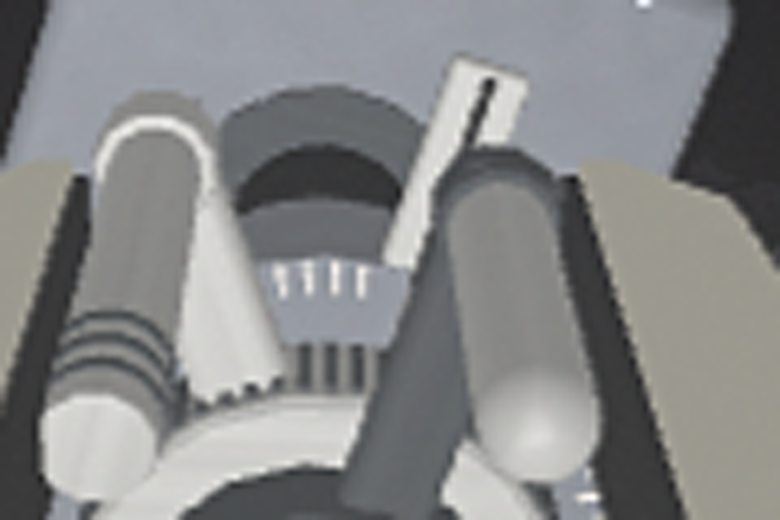

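```bash
python3 -c "
from m2 import *
go('w12',270,210,6.5,(538,424),(100,446),(489,84),(464,145))
"
```

```text
[ 0.497  -0.0961  0.104 ] [ 0.5044 -0.0979  0.104 ] line ang 13.698260946667979 axis off -2.5864242167267957
f [ 0.5017 -0.0968  0.168 ] 0.05542456460031671 11.449888829284138 off line -0.4120395266431198 tool [ 0.0177 -0.049  -0.0001]
l [ 0.5055 -0.1304  0.171 ] 0.055328561877506094 -24.082181481986773 off line 31.30991672561694 tool [-0.0161 -0.052  -0.0002]
dist 0.03379431713309599
```

>>> arm_command(jaw=[-0.089,-0.102,-0.116,-0.13,-0.143,-0.157,-0.17,-0.183], offset=[[-0.0001,0.0002,0],[-0.0001,0.0003,0],[-0.0001,0.0003,0],[-0.0002,0.0003,0],[-0.0002,0.0003,0],[-0.0001,0.0003,0],[-0.0001,0.0003,0],[-0.0001,0.0002,0]], roll=[-0.006,-0.006,-0.006,-0.006,-0.006,-0.006,-0.006,-0.006])

```text
t: 12.75
tcp_pos: [0.5024, -0.112, 0.119]
ee_rot: [[-0.061, -0.0, -0.998], [0.998, 0.0, -0.061], [0.0, -1.0, 0.0]]
contact_force: [3.5, 1.6, 2.2]
grip_width: 0.0383
```

```bash
python3 z.py w13
```

```text
12.75 [ 0.5024 -0.112   0.119 ] 0.03832365321284656 [3.47 1.62 2.19] [ -1.1  -47.01 -22.88  -0.5    0.65  -0.14]
```

View pics/w13d.png

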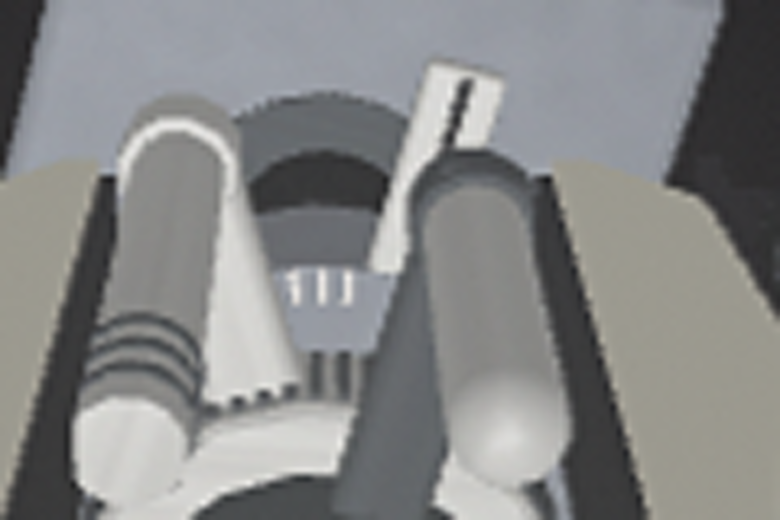

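```bash
python3 -c "
from m2 import *
go('w13',270,210,6.5,(510,426),(132,450),(465,84),(449,145))
"
```

```text
[ 0.4968 -0.0961  0.104 ] [ 0.504  -0.0973  0.104 ] line ang 9.33571631174604 axis off 1.9307365834463406
f [ 0.5016 -0.0966  0.168 ] 0.05557489590624069 11.611992069986911 off line -0.2765902747253244 tool [ 0.0155 -0.049  -0.0001]
l [ 0.5036 -0.1257  0.171 ] 0.0553402332089474 -18.880577281840335 off line 28.095674553512055 tool [-0.0137 -0.052  -0.0004]
dist 0.02916808074791773
```

>>> arm_command(jaw=[-0.192,-0.201,-0.21,-0.219,-0.228,-0.237,-0.237,-0.237], offset=[[-0.0001,0.0002,0],[-0.0001,0.0002,0],[-0.0001,0.0002,0],[-0.0001,0.0002,0],[0,0.0002,0],[0,0.0001,0],[0,0,0],[0,0,0]], roll=[-0.004,-0.004,-0.004,-0.004,-0.004,-0.004,0,0])

```text
t: 13.6
tcp_pos: [0.5018, -0.111, 0.1189]
ee_rot: [[-0.037, -0.0, -0.999], [0.999, 0.0, -0.037], [0.0, -1.0, 0.0]]
contact_force: [1.3, 5.3, 3.5]
grip_width: 0.0359
```

```bash
python3 z.py w14
```

```text
13.6 [ 0.5018 -0.111   0.1189] 0.035859857985678915 [1.27 5.33 3.5 ] [-2.270e+00 -4.604e+01 -2.346e+01 -9.200e-01 -0.000e+00  4.000e-02]
```

View pics/w14d.png

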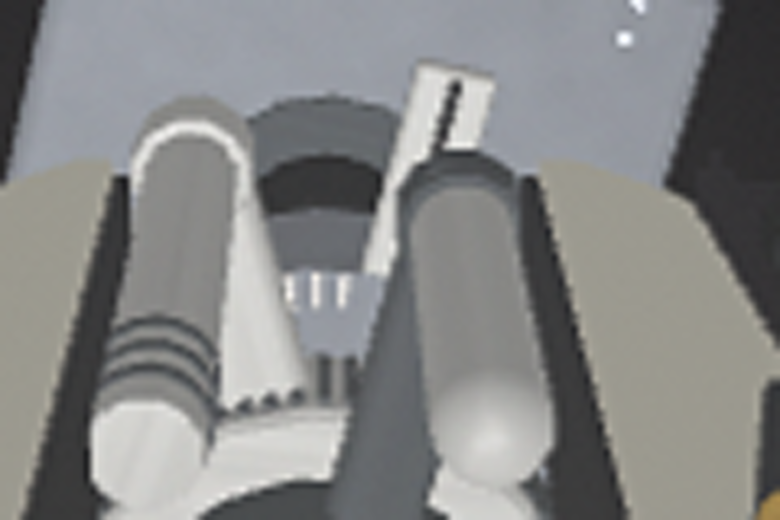

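```bash
python3 -c "
from m2 import *
go('w14',270,210,6.5,(493,427),(149,453),(455,86),(440,146))
"
```

```text
[ 0.4969 -0.096   0.104 ] [ 0.5039 -0.0973  0.104 ] line ang 10.122462961619389 axis off 1.1881726913739237
f [ 0.5015 -0.0969  0.168 ] 0.055571685984873095 11.318505767617607 off line 0.028204388509725273 tool [ 0.0141 -0.0491 -0.0002]
l [ 0.503  -0.1234  0.171 ] 0.055269356743340645 -16.39747726779569 off line 25.866451360464747 tool [-0.0124 -0.0521 -0.0007]
dist 0.026549854866634876
```

>>> arm_command(jaw=[-0.246,-0.255,-0.264,-0.273,-0.282,-0.29,-0.29,-0.29], offset=[[-0.0001,0.0002,0],[-0.0001,0.0002,0],[-0.0001,0.0002,0],[0,0.0002,0],[0,0.0002,0],[0,0.0002,0],[0,0,0],[0,0,0]], roll=[-0.004,-0.004,-0.004,-0.004,-0.004,-0.003,0,0])

```text
t: 14.45
tcp_pos: [0.5014, -0.1099, 0.1189]
ee_rot: [[-0.014, -0.001, -1.0], [1.0, 0.0, -0.014], [0.0, -1.0, 0.001]]
contact_force: [-0.8, 4.5, 5.6]
grip_width: 0.0336
```

```bash
python3 z.py w15
```

```text
14.45 [ 0.5014 -0.1099  0.1189] 0.033585264053399726 [-0.77  4.49  5.59] [ -2.14 -45.35 -24.14  -0.8   -0.59   0.07]
```

View pics/w15d.png

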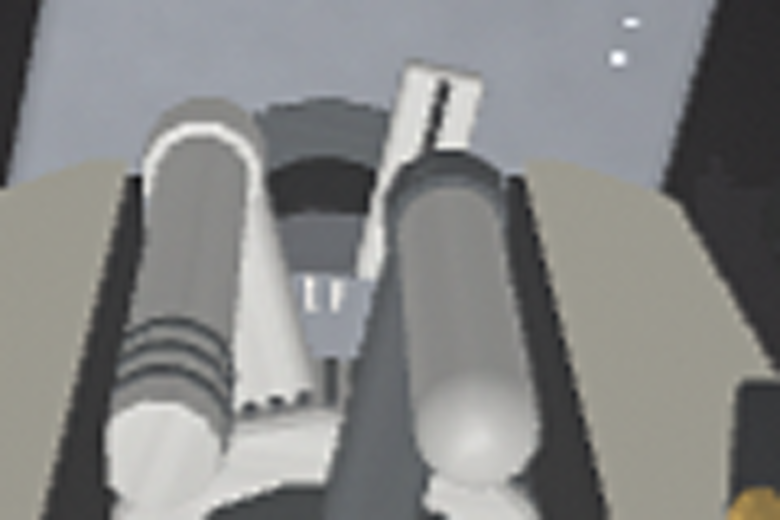

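```bash
python3 -c "
from m2 import *
go('w15',270,210,6.5,(479,427),(165,454),(442,86),(430,146))
"
```

```text
[ 0.4968 -0.0962  0.104 ] [ 0.5038 -0.0973  0.104 ] line ang 8.95902780155057 axis off 2.231404883921478
f [ 0.5014 -0.0968  0.168 ] 0.055667471106488876 11.350301920552258 off line -0.09123637247547907 tool [ 0.013  -0.0491 -0.0002]
l [ 0.5023 -0.1211  0.171 ] 0.05528307303693624 -13.885265006243202 off line 23.693848497068828 tool [-0.0112 -0.0521 -0.0007]
dist 0.024239620317280598
```

>>> arm_command(jaw=[-0.299,-0.308,-0.317,-0.326,-0.335,-0.344,-0.344,-0.344], offset=[[-0.0001,0.0002,0],[-0.0001,0.0002,0],[0,0.0002,0],[0,0.0002,0],[0,0.0002,0],[0,0.0002,0],[0,0,0],[0,0,0]], roll=[-0.004,-0.004,-0.004,-0.004,-0.004,-0.003,0,0])

```text
t: 15.3
tcp_pos: [0.501, -0.1086, 0.1189]
ee_rot: [[0.009, -0.001, -1.0], [1.0, 0.0, 0.009], [0.0, -1.0, 0.001]]
contact_force: [-2.2, 5.5, 6.5]
grip_width: 0.0311
```

```bash
python3 z.py w16
```

```text
15.3 [ 0.501  -0.1086  0.1189] 0.031097946768988076 [-2.24  5.49  6.46] [ -2.17 -44.92 -24.47  -0.78  -0.89   0.09]
```

View pics/w16d.png

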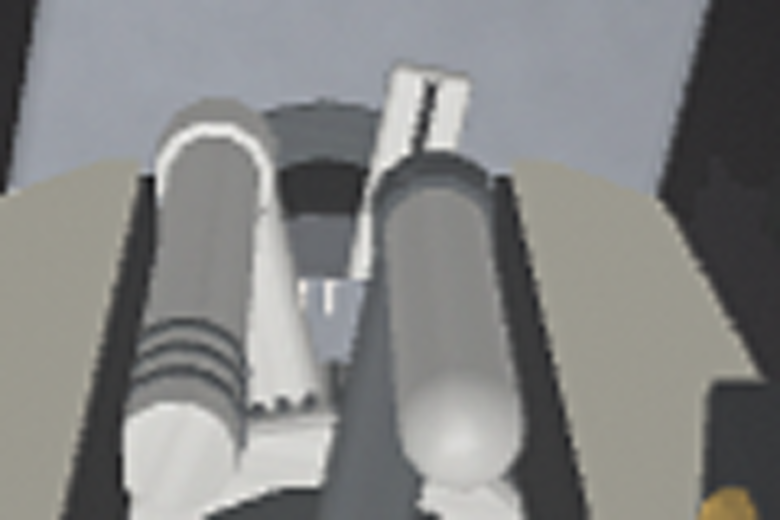

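```bash
python3 -c "
from m2 import *
go('w16',270,210,6.5,(462,428),(182,456),(430,88),(420,146))
"
```

```text
[ 0.4969 -0.0962  0.104 ] [ 0.5037 -0.0972  0.104 ] line ang 8.920869698208573 axis off 2.3445488467375535
f [ 0.5014 -0.0969  0.168 ] 0.05567143722838893 11.26875859717845 off line 0.06386130661781374 tool [ 0.0117 -0.0491 -0.0002]
l [ 0.5019 -0.1185  0.171 ] 0.05518842553262123 -11.218698095172787 off line 21.346372994899856 tool [-0.0099 -0.0521 -0.0009]
dist 0.021620975266129782
```

>>> arm_command(jaw=[-0.353,-0.362,-0.371,-0.38,-0.389,-0.398,-0.398,-0.398], offset=[[0,0.0002,0],[-0.0001,0.0002,0],[0,0.0002,0],[-0.0001,0.0002,0],[0,0.0002,0],[0,0.0002,0],[0,0,0],[0,0,0]], roll=[-0.004,-0.004,-0.004,-0.004,-0.004,-0.003,0,0])

```text
t: 16.15
tcp_pos: [0.5007, -0.1073, 0.1189]
ee_rot: [[0.032, -0.001, -0.999], [0.999, 0.0, 0.032], [0.0, -1.0, 0.001]]
contact_force: [-3.1, 5.7, 5.6]
grip_width: 0.0286
```

```bash
python3 z.py w17
```

```text
16.15 [ 0.5007 -0.1073  0.1189] 0.02864420296861678 [-3.13  5.74  5.63] [ -2.29 -44.62 -24.67  -0.81  -1.08   0.09]
```

View pics/w17d.png

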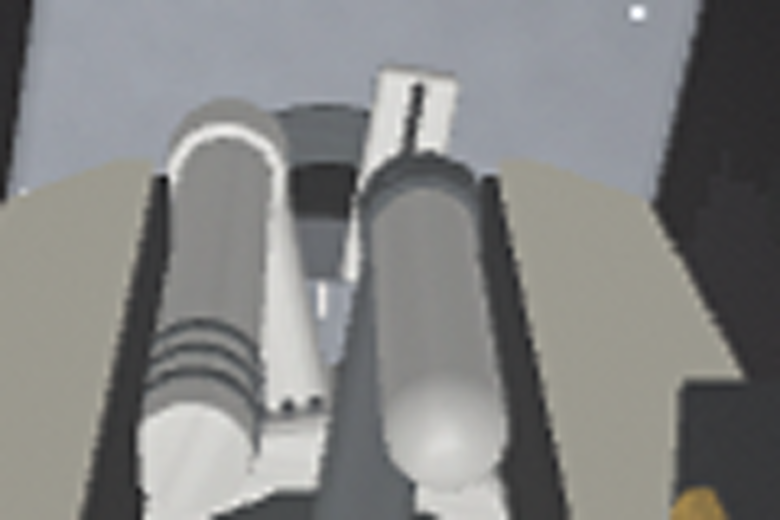

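>>> arm_command(jaw=[-0.407,-0.416,-0.425,-0.434,-0.443,-0.452,-0.452,-0.452], offset=[[0,0.0002,0],[-0.0001,0.0002,0],[0,0.0002,0],[-0.0001,0.0002,0],[0,0.0002,0],[0,0.0002,0],[0,0,0],[0,0,0]], roll=[-0.004,-0.004,-0.004,-0.004,-0.004,-0.003,0,0])

```text
t: 17.0
tcp_pos: [0.5005, -0.1063, 0.1189]
ee_rot: [[0.055, -0.001, -0.999], [0.999, 0.0, 0.055], [-0.0, -1.0, 0.001]]
contact_force: [-3.6, 4.4, 7.0]
grip_width: 0.0264
```

```bash
python3 z.py w18
```

```text
17.0 [ 0.5005 -0.1063  0.1189] 0.02639089103998219 [-3.64  4.36  7.03] [ -1.66 -44.55 -24.67  -0.5   -1.08   0.14]
```

View pics/w18d.png

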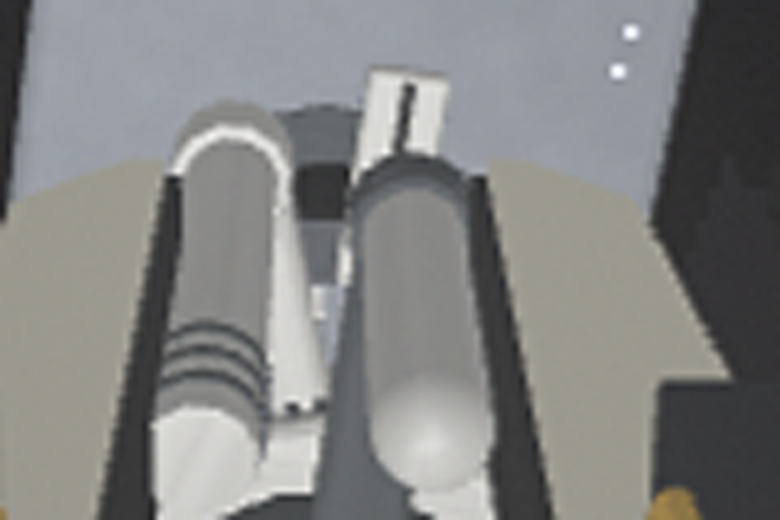

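```bash
python3 -c "
from m2 import *
go('w17',270,210,6.5,(446,429),(198,457),(418,90),(409,148))
go('w18',270,210,6.5,(431,430),(211,458),(408,90),(401,148))
"
```

```text
[ 0.497  -0.0961  0.104 ] [ 0.5038 -0.0972  0.104 ] line ang 9.42491619773104 axis off 1.8651563088738918
f [ 0.5014 -0.0969  0.168 ] 0.05570402839835589 11.244153902169906 off line 0.09675656503569328 tool [ 0.0104 -0.0491 -0.0002]
l [ 0.5014 -0.1161  0.171 ] 0.05521637010125808 -8.63751181348946 off line 18.98516068386881 tool [-0.0087 -0.0521 -0.0009]
dist 0.01915433546206768
[ 0.497  -0.0961  0.104 ] [ 0.5037 -0.0972  0.104 ] line ang 8.97910128893684 axis off 2.3393937195216825
f [ 0.5014 -0.0971  0.168 ] 0.05563853010094046 11.10336379562296 off line 0.2770469098622577 tool [ 0.0093 -0.0491 -0.0003]
l [ 0.5011 -0.1141  0.171 ] 0.0552245020652543 -6.530724614437126 off line 17.106626000329015 tool [-0.0077 -0.0521 -0.001 ]
dist 0.0169979885593529
```

>>> arm_command(jaw=[-0.457,-0.462,-0.467,-0.472,-0.472,-0.472,-0.472,-0.472], offset=[[0,0.0001,0],[0,0.0001,0],[0,0.0001,0],[0,0,0],[0,0,0],[0,0,0],[0,0,0],[0,0,0]], roll=[-0.004,0,0,0,0,0,0,0])

```text
t: 17.85
tcp_pos: [0.5004, -0.1062, 0.1189]
ee_rot: [[0.059, -0.001, -0.998], [0.998, -0.0, 0.059], [-0.0, -1.0, 0.001]]
contact_force: [-3.2, 2.6, 7.3]
grip_width: 0.0261
```

```bash
python3 z.py w19
```

```text
17.85 [ 0.5004 -0.1062  0.1189] 0.026065646302278093 [-3.22  2.62  7.32] [ -0.87 -44.61 -24.62  -0.15  -1.03   0.17]
```

View pics/w19d.png

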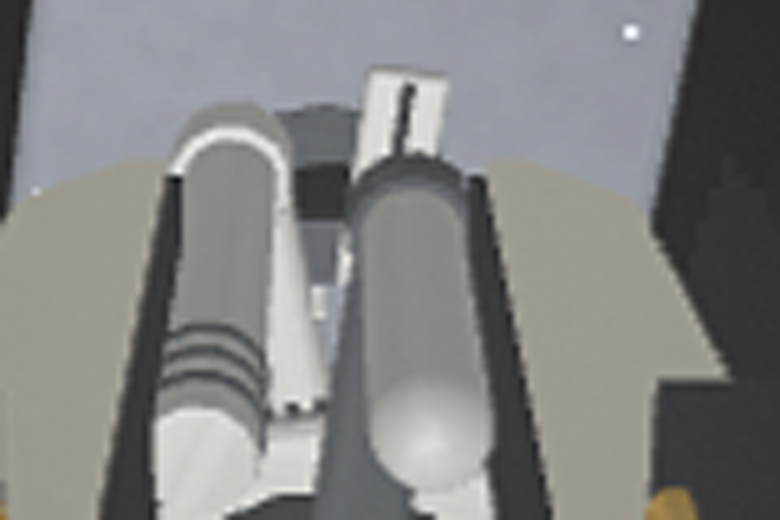

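>>> arm_command(jaw=[-0.48,-0.49,-0.5,-0.51,-0.52,-0.52,-0.52,-0.52], offset=[[0,0,0],[0,0,0],[0,0,0],[0,0,0],[0,0,0],[0,0,0],[0,0,0],[0,0,0]], roll=[0,0,0,0,0,0,0,0], squeeze=18)

```text
t: 18.7
tcp_pos: [0.5004, -0.1061, 0.1189]
ee_rot: [[0.059, -0.002, -0.998], [0.998, -0.0, 0.059], [-0.0, -1.0, 0.002]]
contact_force: [-3.3, 3.4, 7.9]
grip_width: 0.026
```

```bash
python3 z.py w20
```

```text
18.7 [ 0.5004 -0.1061  0.1189] 0.02598129216041314 [-3.33  3.36  7.9 ] [ -1.59 -44.46 -24.7   -0.42  -1.11   0.16]
```

View pics/w20d.png

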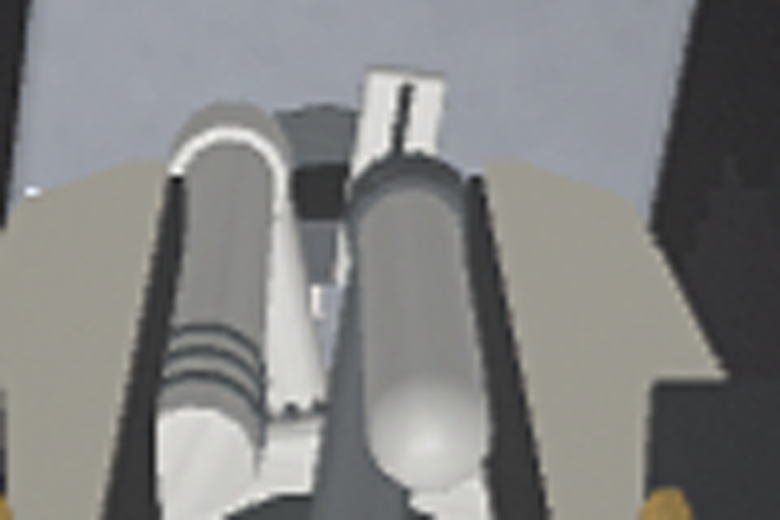

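>>> arm_command(jaw=[-0.52,-0.52,-0.52,-0.52,-0.52,-0.52,-0.52,-0.52], offset=[[0,0,0],[0,0,0],[0,0,0],[0,0,0],[0,0,0],[0,0,0],[0,0,0],[0,0,0]], roll=[0,0,0,0,0,0,0,0], squeeze=20)

```text
t: 19.55
tcp_pos: [0.5005, -0.1059, 0.1189]
ee_rot: [[0.059, -0.001, -0.998], [0.998, 0.0, 0.059], [0.0, -1.0, 0.001]]
contact_force: [-4.4, 4.5, 7.7]
grip_width: 0.0258
```

```bash
python3 z.py w21; python3 -c "
from m2 import *
go('w20',270,210,6.5,(428,430),(214,459),(407,90),(398,148))
"; python3 -c "
from rig import monitor
for i in range(3): s=monitor.sense(); print(s['grip_width'],s['contact_force'],s['wrist_torque'])"
```

```text
19.55 [ 0.5005 -0.1059  0.1189] 0.025826183305067196 [-4.4   4.54  7.73] [ -1.95 -44.39 -24.73  -0.55  -1.15   0.15]
[ 0.4969 -0.096   0.104 ] [ 0.5036 -0.0973  0.104 ] line ang 11.049244497941304 axis off 0.2976052040565564
f [ 0.5013 -0.0971  0.168 ] 0.055696915310058735 11.0958109258431 off line 0.25233823801388283 tool [ 0.009  -0.0491 -0.0003]
l [ 0.5011 -0.1136  0.171 ] 0.05518601918563366 -6.0472574325307 off line 16.521299885693885 tool [-0.0075 -0.0521 -0.001 ]
dist 0.01653416559294823
0.025683557518070898 [-3.15315144  4.96772957  7.33472941] [0.82663984 0.43725958 0.14790962]
0.025683557518070898 [-3.15315144  4.96772957  7.33472941] [0.82663984 0.43725958 0.14790962]
0.025683557518070898 [-3.15315144  4.96772957  7.33472941] [0.82663984 0.43725958 0.14790962]
```

View pics/w21d.png

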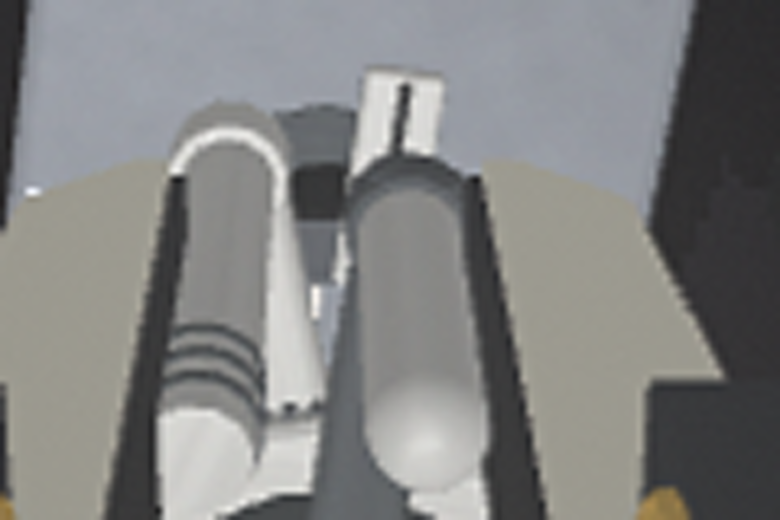

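>>> arm_command(jaw=[-0.46,-0.44,-0.42,-0.38,-0.3,-0.2,-0.1,0.0], offset=[[0,0,0],[0,0,0],[0,0,0],[0,0,0],[0,0,0],[0,0,0],[0,0,0],[0,0,0]], roll=[0,0,0,0,0,0,0,0])

```text
t: 20.4
tcp_pos: [0.501, -0.106, 0.1188]
ee_rot: [[0.059, -0.0, -0.998], [0.998, 0.0, 0.059], [0.0, -1.0, 0.0]]
contact_force: [-0.0, 0.4, 0.4]
grip_width: 0.0447
```

```bash
python3 z.py w22
```

```text
20.4 [ 0.501  -0.106   0.1188] 0.04465353413086863 [-0.04  0.37  0.4 ] [-2.000e-02 -4.764e+01 -2.440e+01 -3.000e-02  7.000e-02  0.000e+00]
```

View pics/w22d.png

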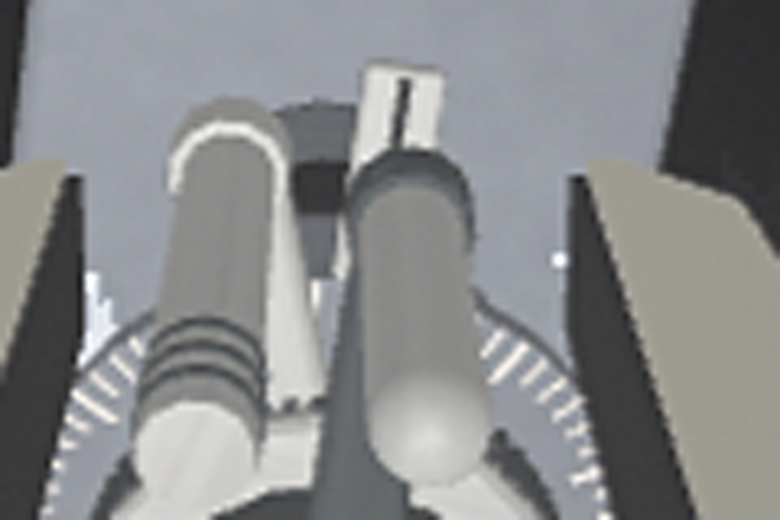

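```bash
python3 -c "
from m2 import *
go('w22',270,210,6.5,(431,425),(197,452),(404,82),(396,146))
"
```

```text
[ 0.4966 -0.0961  0.104 ] [ 0.504  -0.0974  0.104 ] line ang 9.47576927214386 axis off 1.7175172902856188
f [ 0.5014 -0.0967  0.168 ] 0.05568969230736522 11.461736747865379 off line -0.21239402178360728 tool [ 0.0092 -0.0492  0.0002]
l [ 0.5009 -0.1148  0.171 ] 0.05550305969627433 -7.203331670255033 off line 17.647513057338617 tool [-0.0088 -0.0522 -0.0004]
dist 0.01803241970422592
```

>>> arm_command(jaw=[0.2,0.3,0.3,0.3,0.3,0.3,0.3,0.3], offset=[[0,0,0],[0,0,0],[0,0,0.01],[0,0,0.02],[0,0,0.03],[0,0,0.03],[0,0,0.03],[0,0,0]], roll=[0,0,0,0,0,0,0,0])

```text
t: 21.25
tcp_pos: [0.5027, -0.1065, 0.2434]
ee_rot: [[0.059, 0.007, -0.998], [0.998, -0.002, 0.059], [-0.002, -1.0, -0.007]]
contact_force: [-0.0, -0.3, 1.0]
grip_width: 0.0602
```

```bash
python3 snap.py w23; python3 - <<'E'
import cv2
im=cv2.imread("pics/w23.png")[160:280,270:370]
cv2.imwrite("pics/w23d.png",cv2.resize(im,None,fx=5,fy=5,interpolation=cv2.INTER_CUBIC))
E
```

```text
21.25 [ 0.5027 -0.1065  0.2434] 0.060207722497499415 [-0.05 -0.33  0.98] [ 1.000e-02 -4.469e+01 -3.004e+01 -3.000e-02  8.900e-01  0.000e+00]
```

View pics/w23d.png

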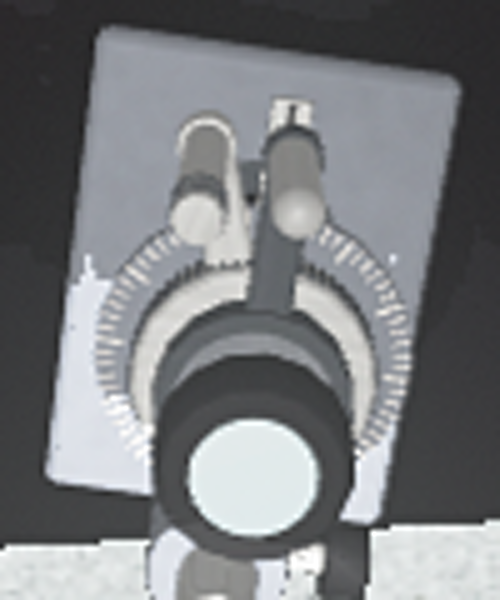

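```bash
python3 -c "
from m2 import *
go('w23',270,160,5,(298,211),(198,217),(291,103),(288,122))
"; python3 snap.py t23 top; python3 snap.py s23 scene; python3 - <<'E'
import cv2,numpy as np
a=cv2.imread("pics/s23.png");b=cv2.imread("pics/scene0.png")
cv2.imwrite("pics/cmp23.png",np.vstack([cv2.resize(x[110:240,230:430],None,fx=2.2,fy=2.2) for x in (b,a)]))
E
```

```text
[ 0.4959 -0.0964  0.104 ] [ 0.5002 -0.0972  0.104 ] line ang 11.747085150580187 axis off -1.032661170045821
f [ 0.5015 -0.0969  0.168 ] 0.055545137865708374 11.285887608763636 off line -0.5855600986408377 tool [0.0096 0.0754 0.0023]
l [ 0.5007 -0.1148  0.171 ] 0.05575255515857968 -7.256674169897099 off line 17.122054049142687 tool [-0.0083  0.0725  0.002 ]
dist 0.017932244775288122
21.3 [ 0.5019 -0.1063  0.2411] 0.060600600108934234 [ 0.52  0.44 -0.61] [ 4.000e-02 -4.655e+01 -3.145e+01 -3.000e-02  4.000e-01 -0.000e+00]
21.35 [ 0.5012 -0.106   0.2396] 0.06050112020673256 [-0.6  -0.48 -0.38] [ 3.000e-02 -4.625e+01 -3.101e+01 -3.000e-02  1.800e-01 -0.000e+00]
```

View pics/cmp23.png

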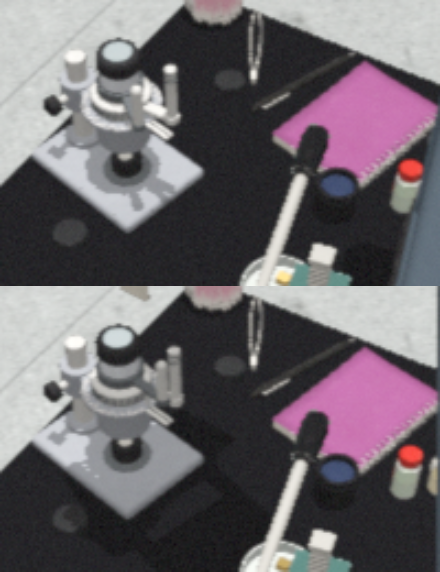

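```bash
python3 -c "
from rig import order
print(order.finish_job())"
```

```text
the job is handed in; nothing more can be done
None
```

I swung the focusing lever onto the index line, squeezed the two levers together until the lock ring came up hard, nipped it up, and handed the job in at about 21 s. No verdict came back.

**Focusing lever:** in the last wrist picture before hand-in its pin stands at 11.3° in my angle scale and the index line at about 11.2–11.8°, which puts it some 0.2–0.6 mm off along the circle. It was already over the line, with the levers 35 mm apart, before I began tightening. My measurements kept it within about 0.6 mm of the line throughout.

**Lock ring:** the stop was felt when the jaw opening stalled at about 26 mm, a lever spacing of roughly 16 mm. I then held a set grip of 18 N and after that 20 N, about 0.8 s each. After release the levers stand about 18 mm apart; I put the difference down to spring-back.

**Bystanders and arm:** the scene picture shows the cap, the loupe and the other things nearby where they were. The gripper is open and about 70 mm clear above the pins.

**Checks that failed or disagreed:**
- **Finger reach:** the real fingertips stand about 20 mm behind the reported tool point, not 19 mm ahead of it. My first swing therefore passed over the pin without touching it, so I went about 40 mm lower and repeated it.
- **Line angle:** once the pin covered most of the line, single readings of the line's direction scattered between 9° and 15°. I relied on the clearer earlier pictures.
- **Squeeze force:** the force on the lock pin itself could not be measured. That it was about 20 N is inferred from the grip setting and the stall.

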